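Gauge the ball, then present its dish to the pouch sealer

TASK

Push the height gauge's cap down until the gauge's foot rests gently on the ball lying in the dark metal dish, and let it spring fully up again. Then take the dish by its upright post, draw it out from under the gauge, and give it about a quarter turn so that its lip points squarely at the middle of the pouch sealer's front edge, keeping the dish level and the loose ball centred without touching the ball. Finish holding the dish still and level in the air, its underside about 10 cm above the bench and its lip about 10 cm from the sealer's front edge; do not put it down or let go, and leave the jar, the cup and the spatula alone.

Things in the scene. Friction and masses are not known exactly. Their poses are not given: they have to be found in the camera images.
- gauge: fixed bench height gauge; origin on the table under its spindle's axis, +x towards its column. White arm 22 wide, 110 to 128 mm high, from column (137 to 163 mm out, 36 wide) to a round head, diameter 34, top 132, around the spindle. Base plate 90 wide, 12 high, 95 to 195 mm out. Nothing else stands on the table, so the dish can leave sideways (gauge +y or -y)
- gauge_cap (a point): centre of the top face of the black cap (diameter 30 mm, 12 thick) on the gauge's spindle, 184 mm above the table when up; it moves down with the spindle. The foot, a steel disc of diameter 26 mm, is at the spindle's lower end, its underside 110 mm below this point
- gauge_slide (a joint): travel of the gauge's spindle in m: 0 fully up, grows as it is pushed down, end stop at 0.045. A spring returns it: about 1.6 N to start it, 120 N per m more. The foot meets the ball top at about 0.030 (about 5.2 N push)
- dish: round shallow dark metal dish, loose, 240 g, diameter 124, rim 20 high, on a foot of diameter 68. Origin: centre of its underside, at the start under the spindle. +x points to its lip, -x to its handle, which starts pointing away from the gauge's column. Inside: flat middle 20 across, 12 above the underside, then sloping up. Handle: flat bar 16 wide, top 16 high, ending in an upright post
- dish_post (a point): grasp point on the dish's upright metal post, 16 x 16 mm square, 62 mm high, sides parallel to the dish's x and y; this point is on its axis 42 mm above the dish's underside, 105 mm from the dish's centre on its -x side
- dish_middle (a point): point on the dish's centre line, 28 mm above its underside (height of the centre of the ball), axes as the dish
- dish_lip (a point): tip of the dish's lip, a channel-shaped spout 30 mm wide, 80 mm from the dish's centre on its +x side, 21 mm above its underside
- ball_center (a point): centre of the white ceramic ball, diameter 32 mm, about 65 g, lying loose in the middle of the dish (its top is 44 mm above the dish's underside); rolls easily
- sealer_front (a point): middle of the front edge of the pouch sealer, a white bench machine, 420 wide, 270 deep, 90 high at its bar (roll holder at the back 190), fixed; point 50 mm above the table on its front face. Its +y axis points straight out of the front, away from the machine; x runs along the front edge
- sealer: the same pouch sealer: origin on the table under the middle of its front edge, axes as sealer_front
- jar: closed glass jar, diameter 60, 85 high, bystander; origin: centre of its underside
- cup: steel cup, rim diameter 68, 60 high, bystander; origin: centre of its underside
- spatula: spatula with black handle, 190 long, lying flat, bystander; origin: on the table at about its middle

How it is judged:
By the outcome, as a careful person would: the job done as asked, in the order asked, and still so for the second after the job is handed in, while the arm keeps its last pose, push and grip.
It also fails if it takes over 64 s, if anything falls off the work surface, if the arm or the gripper's body presses on something with over 40 N, if the wrist force passes 120 N, or if a joint passes its speed limit or range.

ROBOT

A 6-joint arm with a two-finger parallel gripper is mounted at the origin on the work surface. World frame = base frame: x ahead of the robot, y to its left, z up, the work surface at z = 0. Lengths are in m, angles in rad, forces in N, time in s.
With the tool pointing down it reaches from about 0.375 to 0.9 m from the base axis. Payload 3.1 kg.
Tool frame: the origin (TCP) lies midway between the tips of the shut fingers; the grasp point (between the pads) lies 19 mm behind it; x points along the fingers, z is the direction in which the jaws open and shut, and the axes are right-handed (so a half turn about x gives the same grasp; the last joint's range is limited). The gripper opens to 87 mm and grips with 3 to 60 N. Pads are 19 mm wide; open, the fingers measure 117 mm over their backs; the gripper's body (75 mm by 190 mm) begins 51 mm behind the grasp point.
Start: joints at [-1.423, 0.527, 1.433, -0, 1.181, -0.178], TCP at [0.201, -0.592, 0.223] pointing down, gripper open.
Joint ranges: [-3.08, 3.08], [-0.75, 2.2], [0.22, 2.44], [-1.43, 4.57], [0, 2.65], [-2.85, 2.85]. Speed limits (rad/s): [2.79, 2.79, 3.14, 3.14, 3.14, 3.14].

INTERFACE

Orientations are given as a unit quaternion [x, y, z, w].
In Python, from rig import robot, optics, workorder gives the robot as it stands.
- The arm moves only by the tool arm_command, never from a script. Its argument "plan" is a list of rows, each a list of 7 numbers: the shift along the tool's x, y, z in cm, then the turn, a rotation vector about the tool's x, y, z in rad, then the finger opening in cm, from 0 to 8.7. In form: [[x, y, z, ax, ay, az, gripper], ...]. A call has 1 to 12 rows; each row shifts and turns the pose as measured when the row begins, along the tool's axes as they then stand; what a row does not reach is not made up. A row lasts 1/8 s, in which the tool goes at most 62.5 mm and 10.7 degrees, less where a joint would pass 70% of its speed; a pose out of reach is approached as far as the arm can. A call with a gripper value outside its range is refused whole. The fingers move at their own pace and stop on an object; "grip_force" is the grip in N (left out, the last holds). Time passes only in rows, so rows that do not move let the fingers close. It gives the time, the measured TCP pose, the force and the opening at its end, in the units of the state.
- robot.get_obs(): the state, without advancing time (a new reading comes with each control period).
- optics.camera(name): name is "scene" or "side" or "wrist"; returns (picture, depth): 384x512x3 uint8, blue, green, red; 384x512 float32, m along the optical axis (not along the pixel's ray), 0 where there is no reading.
- optics.camera_info(name): a dict with "mtx" (3x3 intrinsics, pixels), "position" and "rotation" of the camera in the world; the wrist camera has in their place "tool_from_camera" (4x4, takes a point from camera to tool coordinates, whose origin is the TCP and whose axes are the tool frame's). Camera axes: x right, y down, z forward; pixel columns grow to the right and rows downward; lengths in m; the calibration is good to about 2 mm. The wrist camera is an equidistant fisheye: a pixel r from the principal point sees the ray r / f radians off the axis. A picture is of the moment at which its call begins: read the wrist's pose just before it. camera_info takes no time and is no camera call.
- workorder.hand_in(): hands the job in, once; it reports no verdict.
The state is a dict: "time": time; "q": joint angles; "joint_velocities": joint speeds; "joint_torque": joint torques, N m; "position": TCP position; "tool_rot": TCP orientation; "ft_force": force on the tool from outside, world axes, zero at the start; "moment": the same for the moment, N m; "grip_width": finger opening in m.
Only numpy, scipy, OpenCV 4.12 (cv2) and the standard library are available. Lean on these libraries where they do the work, as an engineer would, in place of code of your own. Each camera call takes 0.05 s, during which the arm holds its last target. There are 200 camera calls.

## Working session

There is one attempt and no reset: what is moved stays moved. The work goes in short steps, Python scripts to look and compute and a tool call to move; the robot and the scene stay as the last step left them, time stands still between calls to the robot, and variables do not carry over. Pictures are saved under pics/ and viewed, about 8 in all and at most 12, crops included, and the job is handed in when it is done.

Besides the shell and the picture viewer there is one more tool, called after ">>>" in YAML: its name, and indented under it one key for each argument. arm_command: Moves the arm, as the interface text tells. Its arguments: {"type":"object","properties":{"plan":{"type":"array"},"grip_force":{"type":"number"}},"required":["plan"]}

```bash
mkdir -p pics; ls; python3 - <<'E'
from rig import robot, optics
import cv2, numpy as np
o=robot.get_obs(); print({k:np.round(v,4).tolist() for k,v in o.items()})
for n in ("scene","side"):
    p,d=optics.camera(n); cv2.imwrite(f"pics/{n}0.png",p); np.savez(f"{n}0.npz",p=p,d=d); print(n,optics.camera_info(n))
p,d=optics.camera("wrist"); cv2.imwrite("pics/wrist0.png",p); print(optics.camera_info("wrist"))
a=cv2.imread("pics/scene0.png");b=cv2.imread("pics/side0.png")
E
```

```text
pics
{'time': 0.0, 'q': [-1.4225, 0.5284, 1.4339, 0.0, 1.1814, -0.1785], 'joint_velocities': [0.0003, -0.0009, 0.0002, -0.0018, -0.0016, 0.0009], 'joint_torque': [0.0008, -44.0041, -17.6589, 0.0632, 0.0582, -0.0002], 'position': [0.2006, -0.5912, 0.2216], 'tool_rot': [0.4125, 0.5752, -0.4115, 0.5742], 'ft_force': [0.7458, -1.3907, 0.3356], 'moment': [0.0234, -0.0279, -0.0279], 'grip_width': 0.0873}
scene {'mtx': array([[434.0307782 ,   0.        , 254.60596619],
       [  0.        , 434.0307782 , 192.00306758],
       [  0.        ,   0.        ,   1.        ]]), 'position': array([ 1.27811689, -0.2413982 ,  0.9891371 ]), 'rotation': array([ 0.77203291,  0.52177862, -0.19755151, -0.30444319])}
side {'mtx': array([[490.46169983,   0.        , 259.2478719 ],
       [  0.        , 490.46169983, 191.80750261],
       [  0.        ,   0.        ,   1.        ]]), 'position': array([ 0.34189286, -1.07229145,  1.06544005]), 'rotation': array([ 0.89701096, -0.08596289,  0.03785575, -0.4319128 ])}
{'mtx': array([[297.31863964,   0.        , 252.73597156],
       [  0.        , 297.31863964, 190.39808128],
       [  0.        ,   0.        ,   1.        ]]), 'tool_from_camera': array([[-1.08831482e-04, -2.58659376e-01,  9.65968589e-01,
        -1.61874166e-01],
       [ 5.67611958e-04, -9.65968455e-01, -2.58659277e-01,
         7.14925906e-02],
       [ 9.99999833e-01,  5.20145050e-04,  2.51945933e-04,
         1.01644496e-03],
       [ 0.00000000e+00,  0.00000000e+00,  0.00000000e+00,
         1.00000000e+00]])}
```

View pics/scene0.png

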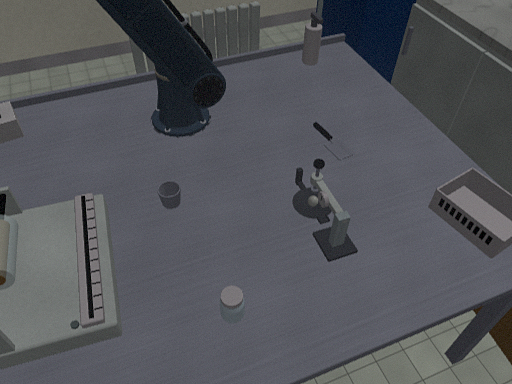

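View pics/side0.png

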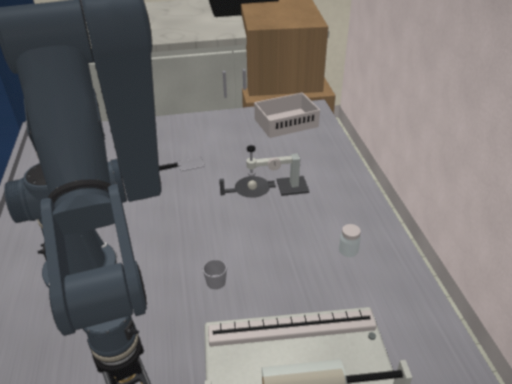

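```bash
cat > h.py <<'E'
import numpy as np, cv2
from rig import robot, optics
from scipy.spatial.transform import Rotation as R
I={n:optics.camera_info(n) for n in ("scene","side")}
def ray(n,u,v):
    i=I[n]; d=np.linalg.inv(i["mtx"])@[u,v,1]
    return np.array(i["position"]),R.from_quat(i["rotation"]).as_matrix()@d
def plane(n,u,v,z):
    o,d=ray(n,u,v); return o+d*(z-o[2])/d[2]
def cross(a,b):
    o1,d1=ray("scene",*a);o2,d2=ray("side",*b)
    t=np.linalg.lstsq(np.c_[d1,-d2],o2-o1,rcond=None)[0]
    p,q=o1+t[0]*d1,o2+t[1]*d2; return (p+q)/2,np.linalg.norm(p-q)
def cloud(n,d):
    i=I[n]; v,u=np.mgrid[:384,:512]; K=i["mtx"]
    c=np.stack([(u-K[0,2])/K[0,0]*d,(v-K[1,2])/K[1,1]*d,d],-1)
    return c@R.from_quat(i["rotation"]).as_matrix().T+i["position"]
E
python3 - <<'E'
from h import *
for n in ("scene","side"):
    f=np.load(n+"0.npz"); P=cloud(n,f["d"]); ok=f["d"]>0
    t=P[ok&(abs(P[...,2])<.01)]; print(n,"table z",np.median(t[:,2]))
    # sealer
    m=ok&(P[...,2]>.02)&(P[...,1]<-.2)&(P[...,0]>.25)&(P[...,0]<1.1)&(P[...,2]<.12)
    p=P[m]; print("sealer", p.min(0),p.max(0),len(p))
    # front edge: max y per x bin
    for x in np.arange(p[:,0].min(),p[:,0].max(),.03):
        s=p[(p[:,0]>=x)&(p[:,0]<x+.03)]; 
        if len(s)>10: k=np.argsort(s[:,1])[-5:]; print(np.round(s[k].mean(0),3))
    m=ok&(P[...,1]>.0)&(P[...,2]>.1)&(P[...,2]<.22)&(P[...,0]>.4)&(P[...,0]<.9)&(P[...,1]<.5)
    print("gauge pts");
    for lo,hi in((.1,.14),(.16,.2)):
        q=P[m&(P[...,2]>lo)&(P[...,2]<hi)]; print(lo,np.round(q.mean(0),3),np.round(q.min(0),3),np.round(q.max(0),3),len(q))
a=cv2.imread("pics/scene0.png")[140:270,280:370];b=cv2.imread("pics/side0.png")[135:205,205:320]
A=cv2.resize(a,None,fx=4,fy=4,interpolation=3);B=cv2.resize(b,None,fx=3.8,fy=3.8,interpolation=3)
o=np.zeros((520,800,3),np.uint8);o[:,:360]=A;o[:B.shape[0],360:360+B.shape[1]]=B[:, :440]
cv2.imwrite("pics/z.png",cv2.convertScaleAbs(o,alpha=1.8))
E
```

```text
scene table z -0.0016716617501499886
sealer [ 0.32299785 -0.60934293  0.02001861] [ 0.75941598 -0.31804024  0.11963916] 15901
[ 0.349 -0.319  0.046]
[ 0.358 -0.319  0.042]
[ 0.389 -0.321  0.044]
[ 0.416 -0.323  0.04 ]
[ 0.449 -0.325  0.043]
[ 0.48  -0.328  0.047]
[ 0.507 -0.33   0.046]
[ 0.536 -0.333  0.047]
[ 0.566 -0.335  0.041]
[ 0.598 -0.338  0.046]
[ 0.626 -0.339  0.052]
[ 0.656 -0.342  0.037]
[ 0.685 -0.344  0.046]
[ 0.715 -0.347  0.051]
[ 0.747 -0.349  0.042]
gauge pts
0.1 [0.648 0.241 0.124] [0.541 0.223 0.1  ] [0.725 0.265 0.14 ] 758
0.16 [0.562 0.248 0.18 ] [0.544 0.234 0.16 ] [0.575 0.263 0.185] 96
side table z 0.00020460272359557052
sealer [ 0.33013094 -0.58834958  0.06078566] [ 0.75707728 -0.32075951  0.11964663] 10358
[ 0.353 -0.323  0.069]
[ 0.369 -0.322  0.067]
[ 0.4   -0.325  0.067]
[ 0.437 -0.326  0.066]
[ 0.465 -0.329  0.067]
[ 0.496 -0.332  0.068]
[ 0.524 -0.335  0.068]
[ 0.554 -0.336  0.068]
[ 0.579 -0.339  0.068]
[ 0.612 -0.34   0.067]
[ 0.643 -0.343  0.067]
[ 0.672 -0.346  0.067]
[ 0.702 -0.348  0.067]
[ 0.734 -0.351  0.067]
[ 0.754 -0.356  0.068]
gauge pts
0.1 [0.635 0.238 0.123] [0.544 0.219 0.1  ] [0.722 0.268 0.14 ] 495
0.16 [0.559 0.245 0.18 ] [0.546 0.233 0.161] [0.575 0.262 0.19 ] 64
```

View pics/z.png

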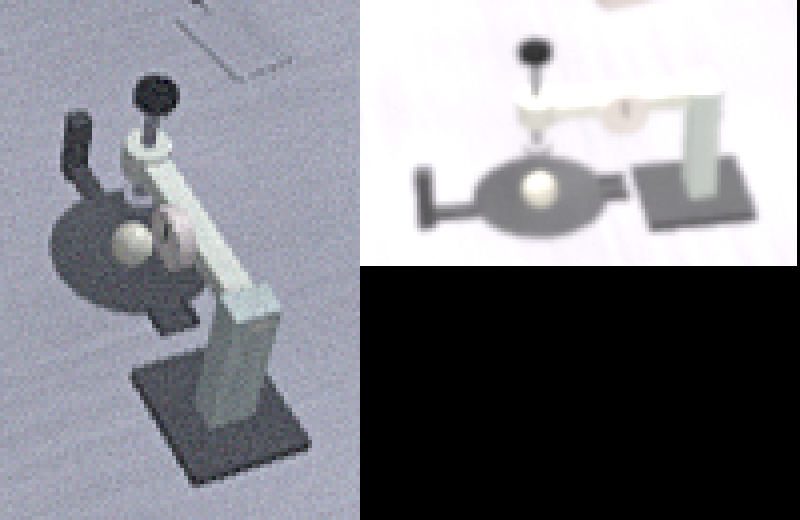

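```bash
python3 - <<'E'
from h import *
f={n:np.load(n+"0.npz")["p"].max(2) for n in ("scene","side")}
def dark(n,u,v,r,thr):
    g=f[n][v-r:v+r+1,u-r:u+r+1]; m=(g<thr).astype(np.uint8)
    c,l,s,ce=cv2.connectedComponentsWithStats(m); k=1+np.argmax(s[1:,4]); return ce[k]+[u-r,v-r],s[k]
cs,cd=dark("scene",319,162,7,55),dark("side",251,148,7,55); print("cap px",cs,cd)
print("cap",cross(cs[0],cd[0]))
for n,a,b in(("ball",(313,200.75),(252.4,184.5)),("posttop",(299.5,169.5),(221.8,180)),("lip",(325,221.2),(275.5,184.2))):
    print(n,np.round(cross(a,b)[0],4),cross(a,b)[1])
P={n:cloud(n,np.load(n+"0.npz")["d"]) for n in f}
for n in P:
    q=P[n][(P[n][...,0]>.5)&(P[n][...,0]<.8)&(P[n][...,1]>.15)&(P[n][...,1]<.35)]
    k=q[(q[:,2]>.112)&(q[:,2]<.14)]; 
    d=np.linalg.svd(k[:,:2]-k[:,:2].mean(0))[2][0]; print(n,"arm yaw",np.arctan(d[1]/d[0]),k.mean(0))
    # post pts
    q=P[n][(P[n][...,0]>.41)&(P[n][...,0]<.49)&(P[n][...,1]>.15)&(P[n][...,1]<.35)&(P[n][...,2]>.03)&(P[n][...,2]<.08)]
    print("post",q.mean(0),q.min(0),q.max(0),len(q))
    q=P[n][(P[n][...,0]>.3)&(P[n][...,0]<.8)&(P[n][...,1]>-.25)&(P[n][...,1]<.15)&(P[n][...,2]>.03)&(P[n][...,2]<.1)]
    for lo,hi in((.3,.55),(.55,.8)):
        w=q[(q[:,0]>lo)&(q[:,0]<hi)]; print("byst",w.min(0),w.max(0),len(w))
    q=P[n][(P[n][...,2]>.03)&(P[n][...,2]<.1)&(P[n][...,1]<-.3)&(P[n][...,1]>-.42)&(P[n][...,0]>.2)&(P[n][...,0]<1)]; print("sealer x",np.percentile(q[:,0],[.1,.5,99.5,99.9]))
E
```

```text
cap px (array([318.6091954 , 163.55172414]), array([ 2,  4, 11, 10, 87], dtype=int32)) (array([250.75757576, 148.42424242]), array([ 4,  5,  7,  6, 33], dtype=int32))
cap (array([0.55925621, 0.2496739 , 0.17768884]), np.float64(0.0008839133486776707))
ball [0.5623 0.2497 0.0284] 0.001191363022081918
posttop [0.458  0.2533 0.0609] 0.0015055962351441202
lip [0.6419 0.2466 0.0224] 0.005801320644020499
scene arm yaw -0.016738430907981952 [0.64477674 0.242159   0.12624421]
post [0.4599651  0.25197886 0.0499332 ] [0.44829774 0.2448343  0.03004945] [0.46651772 0.26275175 0.0656986 ] 64
byst [ 0.35116096 -0.17133789  0.03017801] [ 0.42241624 -0.10593814  0.06373277] 322
byst [ 0.76742381 -0.12071513  0.03593471] [ 0.79993254 -0.06171535  0.08797371] 245
sealer x [0.33753133 0.34676175 0.75778553 0.75857667]
side arm yaw -0.02012861745747761 [0.63251874 0.23856845 0.12566492]
post [0.45718248 0.24976208 0.04980865] [0.44957346 0.24034114 0.0310181 ] [0.46457118 0.26477337 0.06511411] 49
byst [ 0.35520633 -0.17184474  0.03001131] [ 0.4205258  -0.10216217  0.06454851] 374
byst [ 0.76488544 -0.123493    0.03004131] [ 0.79994947 -0.06612331  0.0914707 ] 328
sealer x [0.33508769 0.33794868 0.74801353 0.75526088]
```

```bash
cat >> h.py <<'E'
def down(yaw):  # tool x down, tool z at world yaw+90deg, tool y = -(yaw dir)
    z=np.array([-np.sin(yaw),np.cos(yaw),0]);x=np.array([0,0,-1.]);return R.from_matrix(np.c_[x,np.cross(z,x),z])
def to(p,yaw):
    o=robot.get_obs();T=R.from_quat(o["tool_rot"])
    rv=(T.inv()*down(yaw)).as_rotvec(); 
    print("t",round(o["time"],2),"pos",np.round(o["position"],4),"F",np.round(o["ft_force"],2),"M",np.round(o["moment"],3),"w",round(o["grip_width"],4),"q",np.round(o["q"],2))
    print("turn(tool)",np.round(rv,4)); d=np.array(p)-o["position"]
    print("shift cm: tool now",np.round(100*T.inv().apply(d),2),"tool after turn",np.round(100*down(yaw).inv().apply(d),2))
E
python3 - <<'E'
from h import *
o=robot.get_obs(); print(R.from_quat(o["tool_rot"]).as_matrix().round(3))
to([.559,.2495,.23],-.028)
E
```

```text
[[-0.     0.947  0.321]
 [ 0.002  0.321 -0.947]
 [-1.     0.    -0.002]]
t 0.15 pos [ 0.2006 -0.5913  0.2218] F [ 0.39 -0.7   0.35] M [-0.038 -0.039  0.008] w 0.0874 q [-1.42  0.53  1.43 -0.    1.18 -0.18]
turn(tool) [-2.7867e+00 -0.0000e+00 -2.4000e-03]
shift cm: tool now [ -0.69  60.94 -68.13] tool after turn [ -0.82 -33.47  85.06]
```

>>> arm_command:
  plan:
    - [-3,0,0,0,0,0,0]
    - [-4,0,0,0,0,0,0]
    - [0,4.95,-0.2,-0.08,0,0,0]
    - [0,4.95,-0.2,-0.08,0,0,0]
    - [0,4.95,-0.2,-0.08,0,0,0]
    - [0,4.95,-0.2,-0.08,0,0,0]
    - [0,4.95,-0.2,-0.08,0,0,0]
    - [0,4.95,-0.2,-0.08,0,0,0]
    - [0,4.95,-0.2,-0.08,0,0,0]
    - [0,4.95,-0.2,-0.08,0,0,0]
    - [0,4.95,-0.2,-0.08,0,0,0]
    - [0,4.95,-0.2,-0.08,0,0,0]
  grip_force: 20

```text
time: 1.65
position: [0.5659, -0.2611, 0.2899]
tool_rot: [0.152, 0.693, -0.147, 0.69]
ft_force: [0.6, -0.8, 0.1]
grip_width: 0.0007
```

>>> arm_command:
  plan:
    - [0,4.95,-0.2,-0.08,0,0,0]
    - [0,4.95,-0.2,-0.08,0,0,0]
    - [0,4.95,-0.2,-0.08,0,0,0]
    - [0,4.95,-0.2,-0.08,0,0,0]
    - [0,4.95,-0.2,-0.08,0,0,0]
    - [0,4.95,-0.2,-0.08,0,0,0]
    - [0,4.95,-0.2,-0.08,0,0,0]
    - [0,4.95,-0.2,-0.08,0,0,0]
    - [0,4.95,-0.2,-0.08,0,0,0]
    - [0,0,0,-0.16,0,0,0]
    - [0,0,0,-0.16,0,0,0]
    - [0,0,0,-0.16,0,0,0]

```text
time: 3.15
position: [0.5875, 0.1943, 0.2881]
tool_rot: [-0.278, 0.65, 0.287, 0.646]
ft_force: [-0.0, -0.2, 0.5]
grip_width: 0.0008
```

```bash
python3 -c "
from h import *
to([.559,.2495,.23],-.028)"
```

```text
t 3.15 pos [0.5875 0.1943 0.2881] F [-0.03 -0.17  0.5 ] M [ 0.067 -0.182  0.022] w 0.0008 q [ 0.13  0.46  1.36  0.01  1.33 -0.69]
turn(tool) [-0.7209  0.0048 -0.0135]
shift cm: tool now [5.89 5.76 2.11] tool after turn [5.81 3.   5.44]
```

>>> arm_command:
  plan:
    - [0,0,0,-0.18,0,-0.003,0]
    - [0,0,0,-0.18,0,-0.003,0]
    - [0,0,0,-0.18,0,-0.003,0]
    - [0,0,0,-0.18,0,-0.003,0]
    - [1,1.5,2.7,0,0,0,0]
    - [1,1.5,2.7,0,0,0,0]
    - [0,0,0,0,0,0,0]
    - [0,0,0,0,0,0,0]

```text
time: 4.15
position: [0.5556, 0.2488, 0.265]
tool_rot: [-0.497, 0.501, 0.501, 0.501]
ft_force: [0.2, 0.1, 0.6]
grip_width: 0.0003
```

```bash
python3 - <<'E'
from h import *
to([.559,.2495,.20],-.028)
for n in("scene","side"):
    p,d=optics.camera(n); np.savez(n+"1.npz",p=p,d=d); cv2.imwrite(f"pics/{n}1.png",p)
o=robot.get_obs(); p,d=optics.camera("wrist"); np.savez("wrist1.npz",p=p,d=d,pos=o["position"],q=o["tool_rot"])
cv2.imwrite("pics/w1.png",np.vstack([cv2.convertScaleAbs(p,alpha=1.5)]))
E
```

```text
t 4.15 pos [0.5556 0.2488 0.265 ] F [0.24 0.14 0.58] M [ 0.125 -0.099 -0.021] w 0.0003 q [ 0.24  0.46  1.42  0.    1.26 -1.33]
turn(tool) [ 0.0243  0.003  -0.0046]
shift cm: tool now [ 6.5  -0.37  0.05] tool after turn [ 6.5  -0.34  0.08]
```

View pics/w1.png

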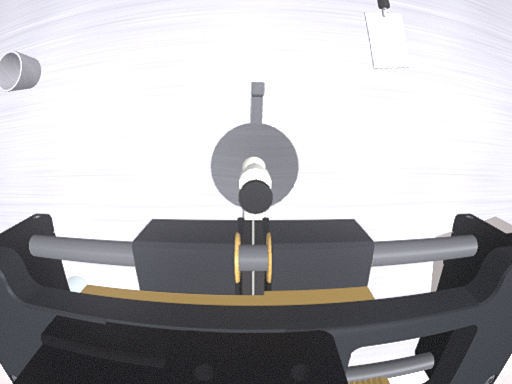

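```bash
cat >> h.py <<'E'
W=optics.camera_info("wrist")
def wplane(u,v,z,pos,q):
    K=W["mtx"]; a=np.array([u-K[0,2],v-K[1,2]])/K[0,0]; r=np.linalg.norm(a)
    d=np.array([*(a/r*np.sin(r)),np.cos(r)]); T=W["tool_from_camera"]; Q=R.from_quat(q)
    o=Q.apply(T[:3,3])+pos; d=Q.apply(T[:3,:3]@d); return o+d*(z-o[2])/d[2]
E
python3 - <<'E'
from h import *
f=np.load("wrist1.npz"); g=f["p"].max(2); w=lambda u,v,z:np.round(wplane(u,v,z,f["pos"],f["q"]),4)
m=(g[170:218,235:280]<50).astype(np.uint8); c,l,s,ce=cv2.connectedComponentsWithStats(m); k=1+np.argmax(s[1:,4]); print(s[k],ce[k]+[235,170])
u,v=ce[k]+[235,170]; print("cap z.178",w(u,v,.178),"z.184",w(u,v,.184))
e=g[75:130,240:276]; print(s[:,4])
for r in range(78,124,5): print(r,np.where(g[r,235:285]<105)[0]+235, end=" "); 
print()
for u,v,z in((258,83,.062),(258,93,.062),(258,110,.016),(254,160,.044)): print(u,v,w(u,v,z))
dd=f["d"]; print(dd[88,258],dd[196,257])
E
```

```text
[12 11  8  3  8] [250.5   181.625]
cap z.178 [0.5448 0.2463 0.178 ] z.184 [0.5434 0.2463 0.184 ]
[2136    8    7    3    4    1    1]
78 [] 83 [] 88 [252] 93 [252 253] 98 [] 103 [] 108 [260] 113 [] 118 [251 252 253 260] 123 [251 253 254 255 256 257 258 259] 
258 83 [0.4489 0.2553 0.062 ]
258 93 [0.4613 0.2553 0.062 ]
258 110 [0.4816 0.2562 0.016 ]
254 160 [0.5469 0.2503 0.044 ]
0.34546307 0.2536203
```

```bash
python3 - <<'E'
from h import *
f=np.load("wrist1.npz"); g=cv2.GaussianBlur(f["p"],(3,3),0).max(2); w=lambda u,v,z:np.round(wplane(u,v,z,f["pos"],f["q"]),4)
print(g[176:220:4,240:276:3])
for (r0,r1,c0,c1,t,zs) in((176,216,236,280,70,(.178,.184)),(76,99,246,270,130,(.055,.062))):
    m=(g[r0:r1,c0:c1]<t).astype(np.uint8); c,l,s,ce=cv2.connectedComponentsWithStats(m); k=1+np.argmax(s[1:,4]); u,v=ce[k]+[c0,r0]; print(s[k],u,v,[w(u,v,z) for z in zs])
E
```

```text
[[138 223 223 221 223 225 224 225 225 229 129  99]
 [207 223 222 151 107  72 103 157 222 228 204 101]
 [214 154  54  60  61  61  62  62  57 139 211  98]
 [146  57  60  61  60  60  60  61  61  62 127 101]
 [ 60  61  59  60  60  59  60  60  61  60  61 101]
 [ 60  60  60  60  60  59  60  59  60  59  60  94]
 [ 59  59  59  59  58  59  58  59  58  59  59  96]
 [ 73  58  58  57  58  59  59  57  59  58  68 122]
 [177  74  56  58  58  58  57  57  56  74 178 182]
 [185 133 179  94  67  56  64  90 162 185 183 184]
 [165 121 220 229 231 233 231 232 177 175 186 185]]
[  3   5  33  32 835] 255.12934131736526 196.52095808383234 [array([0.5581, 0.2502, 0.178 ]), array([0.5564, 0.2502, 0.184 ])]
[  5   7  13  16 190] 257.2578947368421 90.37368421052632 [array([0.4575, 0.2545, 0.055 ]), array([0.458 , 0.2544, 0.062 ])]
```

>>> arm_command:
  plan:
    - [3.5,-0.25,0.1,0.01,0.001,-0.002,0]
    - [3,0,0,0,0,0,0]
    - [0,0,0,0,0,0,0]
    - [0,0,0,0,0,0,0]
    - [0,0,0,0,0,0,0]

```text
time: 4.92
position: [0.5633, 0.2475, 0.2032]
tool_rot: [-0.496, 0.502, 0.494, 0.508]
ft_force: [-0.0, -0.9, 0.8]
grip_width: 0.0006
```

```bash
python3 -c "
from h import *
to([.558,.2498,.184],-.035)"
```

```text
t 4.92 pos [0.5633 0.2475 0.2032] F [-0.02 -0.85  0.82] M [ 0.086 -0.172  0.03 ] w 0.0006 q [ 0.23  0.53  1.48  0.    1.12 -1.32]
turn(tool) [0.0155 0.0042 0.0069]
shift cm: tool now [1.91 0.55 0.22] tool after turn [1.92 0.54 0.21]
```

>>> arm_command:
  plan:
    - [0.5,0.5,0.2,0.01,0.004,0.006,0]
    - [0,0,0,0,0,0,0]
    - [0,0,0,0,0,0,0]

```text
time: 5.3
position: [0.5589, 0.2501, 0.2]
tool_rot: [-0.493, 0.506, 0.492, 0.509]
ft_force: [0.1, -0.5, -0.4]
grip_width: 0.0005
```

```bash
python3 -c "
from h import *
to([.558,.2498,.184],-.035)"
```

```text
t 5.3 pos [0.5589 0.2501 0.2   ] F [ 0.13 -0.47 -0.44] M [ 0.065 -0.101 -0.042] w 0.0005 q [ 0.24  0.53  1.49 -0.    1.11 -1.3 ]
turn(tool) [0.0051 0.0009 0.0042]
shift cm: tool now [ 1.6   0.1  -0.03] tool after turn [ 1.6   0.09 -0.03]
```

Aligned within 1 mm. Go down onto the cap and measure the spring.

>>> arm_command:
  plan:
    - [0.7,0.1,0,0,0,0,0]
    - [0.5,0,0,0,0,0,0]
    - [0.5,0,0,0,0,0,0]
    - [0.5,0,0,0,0,0,0]
    - [0.5,0,0,0,0,0,0]
    - [0.5,0,0,0,0,0,0]
    - [0.4,0,0,0,0,0,0]
    - [0,0,0,0,0,0,0]

```text
time: 6.3
position: [0.5583, 0.2503, 0.1627]
tool_rot: [-0.493, 0.506, 0.492, 0.509]
ft_force: [-0.8, 0.4, 3.2]
grip_width: -0.0
```

```bash
python3 -c "
from h import *
to([.558,.2498,.154],-.035)"
```

```text
t 6.3 pos [0.5583 0.2503 0.1627] F [-0.78  0.36  3.19] M [ 0.047  0.059 -0.045] w -0.0 q [ 0.24  0.58  1.53 -0.    1.03 -1.3 ]
turn(tool) [0.0052 0.0012 0.005 ]
shift cm: tool now [ 0.87  0.03 -0.05] tool after turn [ 0.87  0.03 -0.05]
```

>>> arm_command:
  plan:
    - [0.3,0,0,0,0,0,0]
    - [0.2,0,0,0,0,0,0]
    - [0.1,0,0,0,0,0,0]
    - [0,0,0,0,0,0,0]

```text
time: 6.8
position: [0.5583, 0.2503, 0.1571]
tool_rot: [-0.494, 0.506, 0.491, 0.509]
ft_force: [-0.8, -0.3, 5.2]
grip_width: 0.0003
```

```bash
python3 -c "
from h import *
for i in range(4):
  o=robot.get_obs(); print(np.round(o['position'],4),np.round(o['ft_force'],2)); p,d=optics.camera('side')
cv2.imwrite('pics/s2.png',cv2.resize(p[135:205,205:320],None,fx=4,fy=4,interpolation=3))"
```

```text
[0.5583 0.2503 0.1571] [-0.8  -0.31  5.21]
[0.5583 0.2503 0.1571] [-1.35 -1.04  5.22]
[0.5583 0.2503 0.1571] [-1.01 -1.02  5.04]
[0.5583 0.2503 0.1571] [-1.16  0.    4.73]
```

>>> arm_command:
  plan:
    - [0.15,0,0,0,0,0,0]
    - [0.1,0,0,0,0,0,0]
    - [0,0,0,0,0,0,0]

```text
time: 7.38
position: [0.5583, 0.2503, 0.1548]
tool_rot: [-0.494, 0.506, 0.491, 0.509]
ft_force: [-1.2, 0.0, 5.3]
grip_width: 0.0004
```

```bash
cat > f.py <<'E'
from h import *
P=[];F=[]
for i in range(4):
  o=robot.get_obs(); P.append(o['position']);F.append(o['ft_force']); p,d=optics.camera('side')
print(o['time'],np.mean(P,0).round(4),np.mean(F,0).round(2),np.array(F)[:,2].round(1))
E
python3 f.py
```

```text
7.525 [0.5583 0.2503 0.1549] [-1.33 -0.04  5.52] [5.3 5.6 5.8 5.4]
```

>>> arm_command:
  plan:
    - [0.05,0,0,0,0,0,0]
    - [0,0,0,0,0,0,0]

```text
time: 7.82
position: [0.5583, 0.2503, 0.1545]
tool_rot: [-0.494, 0.506, 0.491, 0.509]
ft_force: [-1.5, -0.4, 5.2]
grip_width: 0.0005
```

```bash
python3 f.py
```

```text
7.975 [0.5583 0.2503 0.1546] [-1.55 -0.26  5.35] [5.2 5.5 5.1 5.6]
```

>>> arm_command:
  plan:
    - [0.07,0,0,0,0,0,0]
    - [0,0,0,0,0,0,0]

```text
time: 8.28
position: [0.5583, 0.2503, 0.1543]
tool_rot: [-0.494, 0.506, 0.491, 0.509]
ft_force: [-0.8, -0.0, 5.4]
grip_width: 0.0003
```

```bash
python3 f.py
```

```text
8.425 [0.5583 0.2503 0.1543] [-1.35 -0.49  5.57] [5.4 5.5 5.6 5.8]
```

>>> arm_command:
  plan:
    - [0.07,0,0,0,0,0,0]
    - [0,0,0,0,0,0,0]

```text
time: 8.72
position: [0.5582, 0.2503, 0.1543]
tool_rot: [-0.494, 0.506, 0.491, 0.509]
ft_force: [-1.4, -0.8, 5.6]
grip_width: 0.0006
```

```bash
python3 f.py
```

```text
8.875 [0.5583 0.2503 0.1543] [-1.69 -0.53  5.78] [5.6 5.6 5.7 6.3]
```

>>> arm_command:
  plan:
    - [0.12,0,0,0,0,0,0]

```text
time: 9.05
position: [0.5583, 0.2503, 0.1538]
tool_rot: [-0.494, 0.505, 0.491, 0.509]
ft_force: [-3.9, -0.4, 12.7]
grip_width: 0.0008
```

```bash
python3 f.py
```

```text
9.2 [0.5583 0.2503 0.1539] [-3.09 -0.89 10.42] [12.7 10.2  9.3  9.6]
```

>>> arm_command:
  plan:
    - [-0.5,0,0,0,0,0,0]
    - [-0.8,0,0,0,0,0,0]
    - [-1,0,0,0,0,0,0]
    - [-1.5,0,0,0,0,0,0]
    - [-2,0,0,0,0,0,0]
    - [-2,0,0,0,0,0,0]
    - [0,0,0,0,0,0,0]
    - [0,0,0,0,0,0,0]

```text
time: 10.25
position: [0.5577, 0.2501, 0.2346]
tool_rot: [-0.494, 0.506, 0.491, 0.509]
ft_force: [0.2, 0.1, 0.1]
grip_width: 0.0006
```

```bash
python3 - <<'E'
from h import *
for n,bx in(("scene",(140,270,280,370)),("side",(135,205,205,320))):
    p,d=optics.camera(n); np.savez(n+"2.npz",p=p,d=d)
    a,b,c,e=bx; 
    if n=="scene": A=cv2.resize(p[a:b,c:e],None,fx=4,fy=4)
    else: B=cv2.resize(p[a:b,c:e],None,fx=3.8,fy=3.8)
o=robot.get_obs();p,d=optics.camera("wrist"); np.savez("wrist2.npz",p=p,d=d,pos=o["position"],q=o["tool_rot"])
o=np.zeros((520,800,3),np.uint8);o[:,:360]=A;o[:266,360:]=B[:266,:440];o[270:,360:]=cv2.resize(p[30:220,130:390],(440,250))
cv2.imwrite("pics/z2.png",cv2.convertScaleAbs(o,alpha=1.4))
to([.4578,.2535,.15],-.035)
E
```

```text
Traceback (most recent call last):
ValueError: could not broadcast input array from shape (266,437,3) into shape (266,440,3)
```

```bash
python3 - <<'E'
from h import *
A=cv2.resize(np.load("scene2.npz")["p"][140:270,280:370],(360,520));B=cv2.resize(np.load("side2.npz")["p"][135:205,205:320],(440,266))
f=np.load("wrist2.npz");p=f["p"]
o=np.zeros((520,800,3),np.uint8);o[:,:360]=A;o[:266,360:]=B;o[270:,360:]=cv2.resize(p[30:220,130:390],(440,250))
cv2.imwrite("pics/z2.png",cv2.convertScaleAbs(o,alpha=1.4))
to([.4578,.2535,.15],-.035)
g=cv2.GaussianBlur(p,(3,3),0).max(2); w=lambda u,v,z:np.round(wplane(u,v,z,f["pos"],f["q"]),4)
m=(g[40:120,225:290]<130).astype(np.uint8); c,l,s,ce=cv2.connectedComponentsWithStats(m); k=1+np.argmax(s[1:,4]); print(s[k],ce[k]+[225,40])
for r in range(40,130,5): x=np.where(g[r,225:290]<130)[0]+225; print(r,(x.min(),x.max(),len(x)) if len(x) else 0)
E
```

```text
t 10.4 pos [0.5578 0.2501 0.2344] F [ 0.44 -0.36  0.23] M [ 0.057 -0.109  0.005] w 0.0006 q [ 0.24  0.49  1.46 -0.    1.18 -1.3 ]
turn(tool) [0.0055 0.0009 0.0056]
shift cm: tool now [ 8.38 10.05  0.04] tool after turn [ 8.440e+00  1.001e+01 -1.000e-02]
[ 23  36  14  44 531] [254.14689266  96.51035782]
40 0
45 0
50 0
55 0
60 0
65 0
70 0
75 0
80 (np.int64(248), np.int64(261), 14)
85 (np.int64(248), np.int64(261), 14)
90 (np.int64(248), np.int64(260), 13)
95 (np.int64(249), np.int64(259), 11)
100 (np.int64(249), np.int64(259), 11)
105 (np.int64(249), np.int64(259), 11)
110 (np.int64(249), np.int64(259), 11)
115 (np.int64(249), np.int64(259), 11)
120 (np.int64(248), np.int64(260), 13)
125 (np.int64(233), np.int64(275), 43)
```

View pics/z2.png

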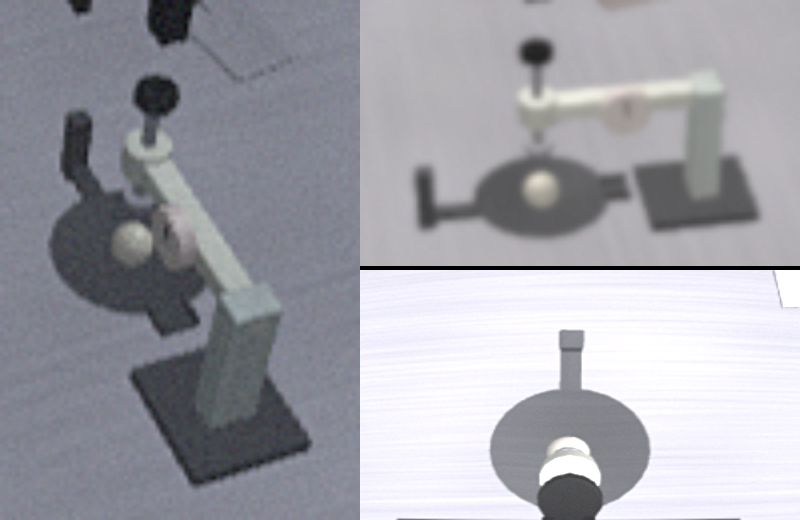

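```bash
python3 - <<'E'
from h import *
f=np.load("wrist2.npz"); w=lambda u,v,z:np.round(wplane(u,v,z,f["pos"],f["q"]),4)
g=cv2.GaussianBlur(f["p"],(3,3),0).max(2); print(g[70:100,254])
print(w(254.5,79,.062),w(254.5,88,.062),w(254,115,.016))
E
```

```text
[190 193 193 191 185 157 121 108 110 111 111 112 112 111 110 109 109 108
  99  86  78  84  97 106 108 108 108 108 108 108]
[0.4517 0.2547 0.062 ] [0.4619 0.2544 0.062 ] [0.4929 0.2532 0.016 ]
```

>>> arm_command:
  plan:
    - [0,2.5,0,0,0,0,8.7]
    - [0,4,0,0,0,0,8.7]
    - [0,3,0,0,0,0,8.7]
    - [0,0,0,0,0,0,8.7]
    - [0,0,0,0,0,0,8.7]

```text
time: 11.02
position: [0.4605, 0.2523, 0.2305]
tool_rot: [-0.493, 0.507, 0.492, 0.508]
ft_force: [-0.1, 0.6, -0.2]
grip_width: 0.0428
```

```bash
python3 - <<'E'
from h import *
to([.4578,.2535,.15],-.03)
o=robot.get_obs();p,d=optics.camera("wrist"); np.savez("wrist3.npz",p=p,d=d,pos=o["position"],q=o["tool_rot"])
cv2.imwrite("pics/w3.png",cv2.resize(p[60:330,120:390],(760,760))[:600])
E
```

```text
t 11.03 pos [0.4605 0.2523 0.2305] F [-0.1   0.63 -0.21] M [ 0.083 -0.123  0.028] w 0.0428 q [ 0.29  0.38  1.67 -0.    1.08 -1.25]
turn(tool) [-0.0005 -0.0006  0.0016]
shift cm: tool now [8.05 0.29 0.11] tool after turn [8.05 0.28 0.11]
```

View pics/w3.png

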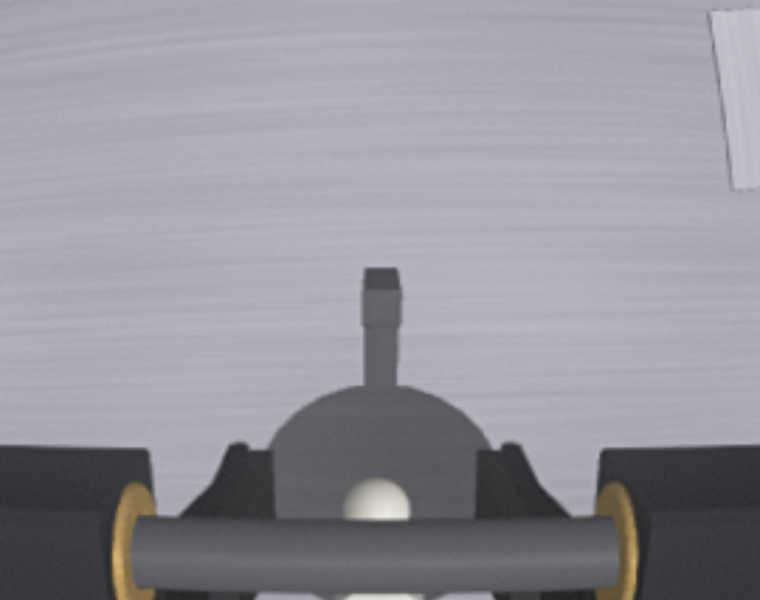

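```bash
python3 - <<'E'
from h import *
f=np.load("wrist3.npz"); w=lambda u,v,z:np.round(wplane(u,v,z,f["pos"],f["q"]),4)
print(w(255.5,169.6,.062),w(255.5,163,.062),w(255.5,176.1,.062),w(255.3,190,.016),"ball",w(120+377/2.815,60+500/2.815,.034))
E
```

```text
[0.4557 0.2549 0.062 ] [0.4481 0.2551 0.062 ] [0.4632 0.2547 0.062 ] [0.4919 0.254  0.016 ] ball [0.5519 0.2504 0.034 ]
```

>>> arm_command:
  plan:
    - [0,0.45,0.17,0,0,0,8.7]
    - [1,0,0,0,0,0,8.7]
    - [3,0,0,0,0,0,8.7]
    - [3,0,0,0,0,0,8.7]
    - [3,0,0,0,0,0,8.7]
    - [2,0,0,0,0,0,8.7]
    - [0,0,0,0,0,0,8.7]
    - [0,0,0,0,0,0,8.7]

```text
time: 12.08
position: [0.461, 0.2541, 0.1042]
tool_rot: [-0.493, 0.507, 0.491, 0.509]
ft_force: [0.2, 0.5, -0.1]
grip_width: 0.087
```

```bash
python3 - <<'E'
from h import *
to([.456,.254,.023],-.03)
E
```

```text
t 12.07 pos [0.461  0.2541 0.1042] F [ 0.24  0.51 -0.07] M [ 0.107 -0.123  0.009] w 0.087 q [ 0.29  0.57  1.79 -0.    0.78 -1.24]
turn(tool) [-0.0028  0.      0.0043]
shift cm: tool now [ 8.12  0.54 -0.03] tool after turn [ 8.12  0.5  -0.03]
```

>>> arm_command:
  plan:
    - [1.5,0.6,0,0,0,0.004,8.7]
    - [2.5,0.1,0,0,0,0,8.7]
    - [2,0.1,0,0,0,0,8.7]
    - [1.5,0,0,0,0,0,8.7]
    - [0,0,0,0,0,0,8.7]
    - [0,0,0,0,0,0,8.7]

```text
time: 12.82
position: [0.4594, 0.2564, 0.0328]
tool_rot: [-0.494, 0.503, 0.489, 0.513]
ft_force: [-0.5, 0.3, 0.0]
grip_width: 0.0869
```

```bash
python3 - <<'E'
from h import *
to([.456,.254,.023],-.03)
o=robot.get_obs();p,d=optics.camera("wrist"); np.savez("wrist4.npz",p=p,d=d,pos=o["position"],q=o["tool_rot"])
cv2.imwrite("pics/w4.png",cv2.convertScaleAbs(cv2.resize(p[130:330,120:390],(760,563)),alpha=1.5))
E
```

```text
t 12.82 pos [0.4594 0.2564 0.0328] F [-0.54  0.35  0.05] M [ 0.133 -0.111 -0.025] w 0.0869 q [ 0.3   0.7   1.83 -0.    0.6  -1.24]
turn(tool) [-0.0028  0.0048  0.0144]
shift cm: tool now [ 0.97  0.35 -0.25] tool after turn [ 0.98  0.34 -0.25]
```

View pics/w4.png

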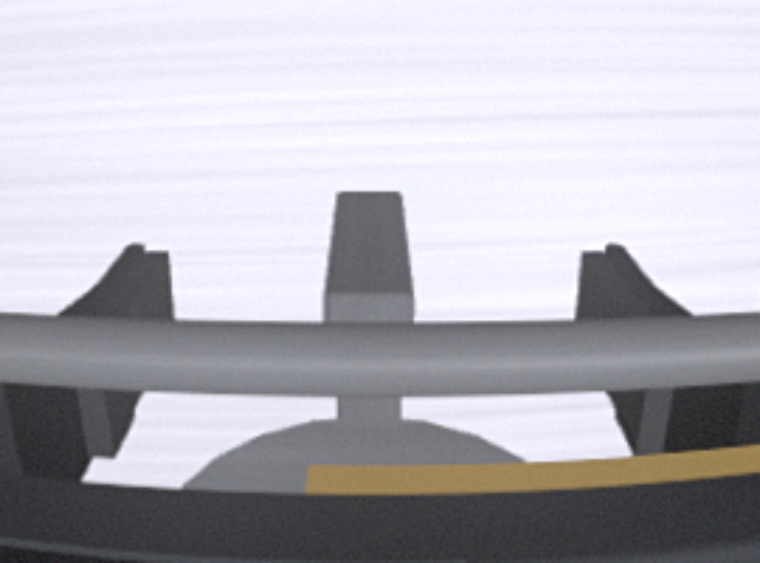

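>>> arm_command:
  plan:
    - [0.7,0.4,-0.15,0,0.005,0.014,8.7]
    - [0.3,0,0,0,0,0,8.7]
    - [0,0,0,0,0,0,8.7]
    - [0,0,0,0,0,0,8.7]

```text
time: 13.38
position: [0.456, 0.2552, 0.0233]
tool_rot: [-0.492, 0.508, 0.491, 0.509]
ft_force: [-0.9, 0.7, 0.1]
grip_width: 0.0869
```

```bash
python3 - <<'E'
from h import *
to([.456,.2549,.023],-.03)
E
```

```text
t 13.38 pos [0.456  0.2552 0.0233] F [-0.88  0.67  0.12] M [ 0.136 -0.166 -0.002] w 0.0869 q [ 0.3   0.72  1.83 -0.    0.59 -1.24]
turn(tool) [-0.0027  0.0002  0.0016]
shift cm: tool now [ 0.03 -0.   -0.03] tool after turn [ 0.03 -0.   -0.03]
```

>>> arm_command:
  plan:
    - [0,0,0,0,0,0,4]
    - [0,0,0,0,0,0,2.5]
    - [0,0,0,0,0,0,2]
    - [0,0,0,0,0,0,1.8]
    - [0,0,0,0,0,0,1.7]
    - [0,0,0,0,0,0,1.6]
    - [0,0,0,0,0,0,1.5]
    - [0,0,0,0,0,0,1]
    - [0,0,0,0,0,0,0.5]
    - [0,0,0,0,0,0,0]
  grip_force: 15

```text
time: 14.62
position: [0.4561, 0.2552, 0.0234]
tool_rot: [-0.492, 0.508, 0.491, 0.509]
ft_force: [-1.0, 1.1, -0.4]
grip_width: 0.0156
```

>>> arm_command:
  plan:
    - [0,0,0,0,0,0,0]
    - [0,0,0,0,0,0,0]
    - [0,0,0,0,0,0,0]
    - [0,0,0,0,0,0,0]
  grip_force: 60

```text
time: 15.12
position: [0.4561, 0.2552, 0.0235]
tool_rot: [-0.492, 0.508, 0.491, 0.509]
ft_force: [-0.4, 0.1, 0.3]
grip_width: 0.0156
```

```bash
python3 - <<'E'
from h import *
to([.456,.2549,.033],-.03)
E
```

```text
t 15.12 pos [0.4561 0.2552 0.0235] F [-0.4   0.13  0.25] M [ 0.121 -0.152 -0.019] w 0.0156 q [ 0.3   0.72  1.83 -0.    0.59 -1.24]
turn(tool) [-0.0031  0.0004  0.002 ]
shift cm: tool now [-0.95  0.01 -0.03] tool after turn [-0.95  0.01 -0.03]
```

>>> arm_command:
  plan:
    - [-0.15,0,0,0,0,0,0]
    - [-0.25,0,0,0,0,0,0]
    - [-0.3,0,0,0,0,0,0]
    - [-0.3,0,0,0,0,0,0]
    - [-0.2,0,0,0,0,0,0]
    - [0,0,0,0,0,0,0]
    - [0,0,0,0,0,0,0]

```text
time: 16.0
position: [0.4541, 0.2547, 0.0354]
tool_rot: [-0.491, 0.509, 0.492, 0.507]
ft_force: [0.2, -0.0, -2.8]
grip_width: 0.0155
```

```bash
cat > c.py <<'E'
from h import *; import sys
to([.5706,-.05,.123],-1.648)
f={}
for n in("scene","side"):
    p,d=optics.camera(n); f[n]=p; np.savez(n+sys.argv[1]+".npz",p=p,d=d)
    # dark-dish rim pts + ball from colour near given point
    P=cloud(n,d); ok=d>0; o=robot.get_obs(); T=R.from_quat(o["tool_rot"]); c=o["position"]+T.apply([0,-.105,0]) # dish centre xy in tool -y
    L=T.inv().apply((P.reshape(-1,3)-o["position"])).reshape(P.shape) # tool coords
    X=-L[...,1]-.105; Y=L[...,2]; Z=P[...,2]-o["position"][2]+.023
    rr=np.hypot(X,Y)
    m=ok&(rr<.058)&(rr>.03)&(Z>.0)&(Z<.04); A=np.c_[X[m],Y[m],np.ones(m.sum())]
    k=np.linalg.lstsq(A,Z[m],rcond=None)[0]; rs=Z[m]-A@k; g=abs(rs)<.006; k=np.linalg.lstsq(A[g],Z[m][g],rcond=None)[0]
    print(n,"dish plane slope dx,dy",k.round(3),g.sum(),"bowl n",m.sum())
    b=ok&(rr<.035)&(p.min(2)>p[m].max(1).mean()+40)&(Z<.06)&(Z>.015); print(" ball px",b.sum(),"mean tool-frame",X[b].mean().round(4),Y[b].mean().round(4),Z[b].max().round(4), "px",np.argwhere(b).mean(0)[::-1].round(1))
o=robot.get_obs();p,d=optics.camera("wrist"); np.savez("wrist"+sys.argv[1]+".npz",p=p,d=d,pos=o["position"],q=o["tool_rot"])
E
python3 c.py 5
```

```text
t 16.0 pos [0.4541 0.2547 0.0354] F [ 0.22 -0.04 -2.83] M [ 0.127  0.078 -0.007] w 0.0155 q [ 0.3   0.69  1.83 -0.    0.62 -1.24]
turn(tool) [ 1.6151e+00 -3.0000e-03 -1.2000e-03]
shift cm: tool now [ -8.76 -12.62 -30.08] tool after turn [ -8.76 -29.48  13.97]
scene dish plane slope dx,dy [-0.007 -0.004  0.015] 410 bowl n 412
 ball px 38 mean tool-frame 0.0028 -0.0011 0.0588 px [313.8 195.8]
side dish plane slope dx,dy [-0.009  0.004  0.017] 357 bowl n 370
 ball px 34 mean tool-frame -0.0018 -0.0083 0.0458 px [251.  180.5]
```

>>> arm_command:
  plan:
    - [0,0,-0.2,0,0,0,0]
    - [0,0,-0.4,0,0,0,0]
    - [0,0.1,-0.7,0,0,0,0]
    - [0,0.1,-1,0,0,0,0]
    - [0,0.1,-1.2,0,0,0,0]
    - [0,0,-1.4,0,0,0,0]
    - [0,0,-1.4,0,0,0,0]
    - [0,0,-1.4,0,0,0,0]
    - [0,0,-1.2,0,0,0,0]
    - [0,0,-1,0,0,0,0]
    - [0,0,-0.7,0,0,0,0]
    - [0,0,-0.4,0,0,0,0]

```text
time: 17.65
position: [0.4472, 0.1361, 0.0355]
tool_rot: [-0.491, 0.51, 0.492, 0.507]
ft_force: [-0.5, 0.0, -2.7]
grip_width: 0.0156
```

```bash
python3 c.py 6
```

```text
t 17.65 pos [0.4472 0.1361 0.0355] F [-0.54  0.03 -2.69] M [ 0.075  0.097 -0.077] w 0.0156 q [ 0.06  0.66  1.96 -0.    0.52 -1.48]
turn(tool) [ 1.6137e+00 -3.4000e-03 -9.0000e-04]
shift cm: tool now [ -8.76 -12.95 -18.19] tool after turn [ -8.75 -17.61  13.74]
scene dish plane slope dx,dy [-0.002  0.002  0.015] 694 bowl n 708
 ball px 43 mean tool-frame 0.0045 0.0008 0.044 px [276.5 205.8]
side dish plane slope dx,dy [-0.007 -0.003  0.017] 447 bowl n 457
 ball px 40 mean tool-frame -0.001 -0.0062 0.0442 px [255.4 202.4]
```

>>> arm_command:
  plan:
    - [-0.2,0,-0.2,0,0,0,0]
    - [-0.4,0,-0.4,0,0,0,0]
    - [-0.7,0,-0.7,0,0,0,0]
    - [-1,0,-1,0,0,0,0]
    - [-1.1,0,-1.1,0,0,0,0]
    - [-1.1,0,-1.1,0,0,0,0]
    - [-1.1,0,-1.1,0,0,0,0]
    - [-1,0,-1,0,0,0,0]
    - [-0.9,0,-0.9,0,0,0,0]
    - [-0.6,0,-0.6,0,0,0,0]
    - [-0.3,0,-0.3,0,0,0,0]
    - [0,0,0,0,0,0,0]

```text
time: 19.3
position: [0.4444, 0.0469, 0.1265]
tool_rot: [-0.492, 0.509, 0.491, 0.508]
ft_force: [-0.3, -0.1, -3.3]
grip_width: 0.0156
```

```bash
python3 c.py 7
```

```text
t 19.3 pos [0.4444 0.0469 0.1265] F [-0.31 -0.13 -3.29] M [ 0.06   0.112 -0.021] w 0.0156 q [-0.14  0.46  1.96 -0.    0.72 -1.68]
turn(tool) [ 1.6143e+00 -1.9000e-03  1.1000e-03]
shift cm: tool now [  0.36 -12.94  -9.26] tool after turn [ 0.35 -8.68 13.33]
scene dish plane slope dx,dy [-0.007  0.005  0.015] 777 bowl n 780
 ball px 55 mean tool-frame 0.0056 -0.0007 0.0423 px [246.8 192.4]
side dish plane slope dx,dy [-0.007 -0.001  0.017] 510 bowl n 516
 ball px 53 mean tool-frame -0.0003 -0.008 0.0446 px [259.9 198.1]
```

>>> arm_command:
  plan:
    - [0,-0.2,0,0,0,0,0]
    - [0,-0.5,0,0,0,0,0]
    - [0,-0.9,0,0,0,0,0]
    - [0,-1.3,0,0,0,0,0]
    - [0,-1.6,0,0,0,0,0]
    - [0,-1.7,0,0,0,0,0]
    - [0,-1.7,0,0,0,0,0]
    - [0,-1.6,0,0,0,0,0]
    - [0,-1.4,0,0,0,0,0]
    - [0,-1.1,0,0,0,0,0]
    - [0,-0.7,0,0,0,0,0]
    - [0,-0.3,0,0,0,0,0]

```text
time: 20.95
position: [0.5852, 0.0432, 0.1242]
tool_rot: [-0.492, 0.508, 0.491, 0.508]
ft_force: [-0.1, 0.7, -2.7]
grip_width: 0.0154
```

>>> arm_command:
  plan:
    - [0,0,0,0.01,0,0,0]
    - [0,0,0,0.02,0,0,0]
    - [0,0,0,0.03,0,0,0]
    - [0,0,0,0.04,0,0,0]
    - [0,0,0,0.05,0,0,0]
    - [0,0,0,0.05,0,0,0]
    - [0,0,0,0.05,0,0,0]
    - [0,0,0,0.05,0,0,0]
    - [0,0,0,0.05,0,0,0]
    - [0,0,0,0.05,0,0,0]
    - [0,0,0,0.05,0,0,0]
    - [0,0,0,0.05,0,0,0]

```text
time: 22.45
position: [0.5811, 0.0441, 0.1247]
tool_rot: [-0.341, 0.62, 0.343, 0.618]
ft_force: [0.9, -0.3, -3.4]
grip_width: 0.0155
```

```bash
python3 c.py 8
```

```text
t 22.45 pos [0.5811 0.0441 0.1247] F [ 0.91 -0.28 -3.41] M [0.182 0.085 0.013] w 0.0155 q [-0.12  0.6   1.63 -0.    0.92 -1.12]
turn(tool) [ 1.0862 -0.0037 -0.002 ]
shift cm: tool now [ 0.17 -4.12 -8.53] tool after turn [ 0.17 -9.47 -0.32]
scene dish plane slope dx,dy [-0.005 -0.001  0.015] 1008 bowl n 1011
 ball px 68 mean tool-frame 0.0092 0.0039 0.0426 px [244.1 234.3]
side dish plane slope dx,dy [-0.006 -0.007  0.017] 554 bowl n 560
 ball px 56 mean tool-frame 0.0071 -0.007 0.0455 px [305.2 205.6]
```

>>> arm_command:
  plan:
    - [0,0,0,0.04,0,0,0]
    - [0,0,0,0.05,0,0,0]
    - [0,0,0,0.05,0,0,0]
    - [0,0,0,0.05,0,0,0]
    - [0,0,0,0.05,0,0,0]
    - [0,0,0,0.05,0,0,0]
    - [0,0,0,0.05,0,0,0]
    - [0,0,0,0.05,0,0,0]
    - [0,0,0,0.05,0,0,0]
    - [0,0,0,0.05,0,0,0]
    - [0,0,0,0.05,0,0,0]
    - [0,0,0,0.05,0,0,0]

```text
time: 24.1
position: [0.5812, 0.045, 0.1255]
tool_rot: [-0.141, 0.693, 0.143, 0.693]
ft_force: [0.4, 0.6, -3.3]
grip_width: 0.0151
```

>>> arm_command:
  plan:
    - [0,0,0,0.05,0,0,0]
    - [0,0,0,0.05,0,0,0]
    - [0,0,0,0.05,0,0,0]
    - [0,0,0,0.05,0,0,0]
    - [0,0,0,0.05,0,0,0]
    - [0,0,0,0.05,0,0,0]
    - [0,0,0,0.05,0,0,0]
    - [0,0,0,0.05,0,0,0]
    - [0,0,0,0.04,0,0,0]
    - [0,0,0,0.03,0,0,0]
    - [0,0,0,0.02,0,0,0]
    - [0,0,0,0,0,0,0]

```text
time: 25.6
position: [0.5836, 0.0459, 0.127]
tool_rot: [0.037, 0.703, -0.033, 0.709]
ft_force: [-0.6, -0.0, -2.8]
grip_width: 0.0157
```

```bash
python3 c.py 9
```

```text
t 25.6 pos [0.5836 0.0459 0.127 ] F [-0.57 -0.01 -2.8 ] M [ 0.182 -0.141  0.046] w 0.0157 q [-0.12  0.6   1.63  0.01  0.91 -0.02]
turn(tool) [-0.0229  0.0077 -0.0062]
shift cm: tool now [ 0.34 -9.68 -0.34] tool after turn [ 0.4  -9.66 -0.56]
scene dish plane slope dx,dy [-0.003  0.003  0.014] 868 bowl n 875
 ball px 62 mean tool-frame 0.0042 0.0036 0.0423 px [211.3 209.5]
side dish plane slope dx,dy [-0.001 -0.001  0.016] 623 bowl n 635
 ball px 58 mean tool-frame 0.0114 -0.0008 0.0451 px [274.8 220.4]
```

```bash
python3 - <<'E'
from h import *
for n in("scene","side"):
  for s in("0","9"):
    P=cloud(n,np.load(n+s+".npz")["d"]).reshape(-1,3)
    P=P[(P[:,2]>.025)&(P[:,2]<.085)&(P[:,1]<-.3)&(P[:,1]>-.45)&(P[:,0]>.25)&(P[:,0]<.9)]
    b=[]
    for x in np.arange(.37,.74,.01):
        q=P[(abs(P[:,0]-x)<.005)]; q=q[q[:,1]>-.37]
        if len(q)>5: b.append((x,np.sort(q[:,1])[-3]))
    b=np.array(b); k=np.polyfit(b[:,0],b[:,1],1); a=np.arctan(k[0]); t=np.array([np.cos(a),np.sin(a)]);nn=np.array([-t[1],t[0]])
    o=np.array([.549,np.polyval(k,.549)]); U=(P[:,:2]-o)@t; V=(P[:,:2]-o)@nn
    w=(V>-.08)&(V<.005); ends=[]
    for v0 in np.arange(-.08,0,.01):
        u=U[w&(V>=v0)&(V<v0+.01)]
        if len(u)>10: ends.append((u.min(),u.max()))
    e=np.median(np.array(ends),0); print(n,s,"angle",a.round(4),"front y@.549",o[1].round(4),"ends",e.round(4),"len",(e[1]-e[0]).round(4),"mid",(o+t*e.mean()).round(4))
E
```

```text
scene 0 angle -0.0783 front y@.549 -0.3336 ends [-0.1995  0.2121] len 0.4116 mid [ 0.5553 -0.3341]
scene 9 angle -0.0782 front y@.549 -0.3336 ends [-0.1981  0.2121] len 0.4103 mid [ 0.556  -0.3342]
side 0 angle -0.0782 front y@.549 -0.338 ends [-0.2077  0.2089] len 0.4167 mid [ 0.5496 -0.3381]
side 9 angle -0.0804 front y@.549 -0.3378 ends [-0.2075  0.2088] len 0.4163 mid [ 0.5496 -0.3379]
```

>>> arm_command:
  plan:
    - [0,-0.2,0,-0.01,0.003,-0.003,0]
    - [0,-0.5,0,-0.01,0.003,-0.003,0]
    - [0,-0.9,0,0,0,0,0]
    - [0,-1.2,0,0,0,0,0]
    - [0,-1.4,0,0,0,0,0]
    - [0,-1.4,0,0,0,0,0]
    - [0,-1.2,0,0,0,0,0]
    - [0,-0.9,0,0,0,0,0]
    - [0,-0.6,0,0,0,0,0]
    - [0,-0.3,0,0,0,0,0]
    - [0,0,0,0,0,0,0]
    - [0,0,0,0,0,0,0]

```text
time: 27.25
position: [0.5761, -0.0468, 0.1269]
tool_rot: [0.028, 0.706, -0.028, 0.707]
ft_force: [-0.2, -0.5, -3.1]
grip_width: 0.0155
```

```bash
sed -i 's/to(\[.5706,-.05,.123\],-1.648)/to([.5733,-.0502,.123],-1.6493)/' c.py; python3 c.py 10; python3 - <<'E'
from h import *
p=np.load("wrist10.npz")["p"]; q=np.load("scene10.npz")["p"]
o=np.zeros((600,800,3),np.uint8); o[:300,:400]=cv2.resize(p,(400,300)); o[:300,400:]=cv2.resize(np.load("side10.npz")["p"][150:384,150:462],(400,300)); o[300:,:]=cv2.resize(q[150:300,60:260],(800,300)) if 0 else cv2.resize(q[140:260,60:380],(800,300))
cv2.imwrite("pics/z10.png",cv2.convertScaleAbs(o,alpha=1.5))
E
```

```text
t 27.25 pos [ 0.5761 -0.0468  0.1269] F [-0.17 -0.55 -3.05] M [ 0.283 -0.204  0.039] w 0.0155 q [-0.27  0.59  1.64 -0.    0.91 -0.19]
turn(tool) [-0.0011  0.0009  0.0005]
shift cm: tool now [ 0.39 -0.36 -0.25] tool after turn [ 0.39 -0.36 -0.25]
scene dish plane slope dx,dy [ 0.002 -0.005  0.015] 899 bowl n 920
 ball px 65 mean tool-frame 0.016 0.0016 0.0399 px [170.7 219.5]
side dish plane slope dx,dy [ 0.005 -0.008  0.017] 739 bowl n 769
 ball px 70 mean tool-frame 0.0214 -0.0043 0.0434 px [279.5 247. ]
```

View pics/z10.png

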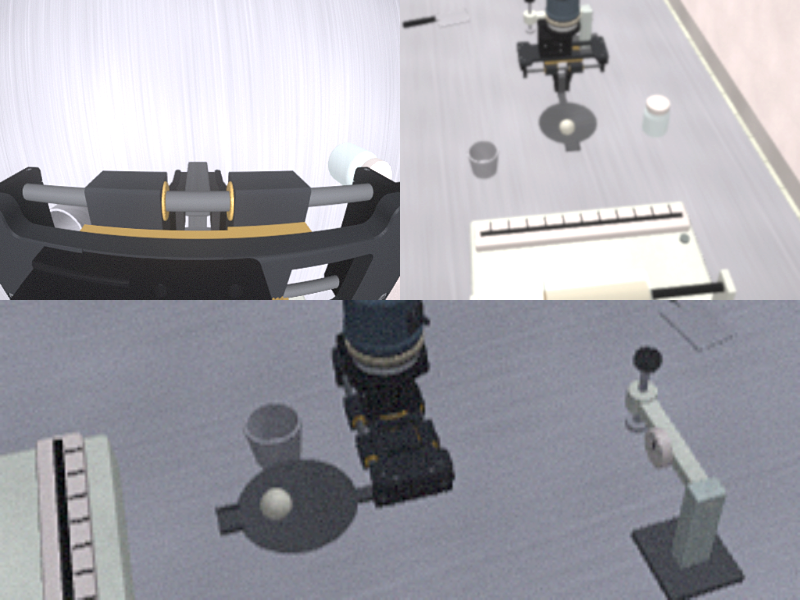

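>>> arm_command:
  plan:
    - [0,0,0,0,0,0,0]
    - [0,0,0,0,0,0,0]
    - [0,0,0,0,0,0,0]
    - [0,0,0,0,0,0,0]

```text
time: 27.9
position: [0.5762, -0.0463, 0.1269]
tool_rot: [0.028, 0.706, -0.028, 0.707]
ft_force: [0.6, 0.1, -1.7]
grip_width: 0.0158
```

```bash
cat > b.py <<'E'
from h import *; import sys
def run(n):
    # ball and dish tracking: returns ball centre in dish (tool) frame from cross of both views
    o=robot.get_obs(); T=R.from_quat(o["tool_rot"]); px={}
    for c in("scene","side"):
        p,d=optics.camera(c); P=cloud(c,d); L=T.inv().apply((P.reshape(-1,3)-o["position"])).reshape(P.shape)
        X=-L[...,1]-.105;Y=L[...,2];Z=P[...,2]-o["position"][2]+.023; rr=np.hypot(X,Y)
        m=(d>0)&(rr<.055)&(Z<.06)&(Z>0); g=cv2.GaussianBlur(p,(3,3),0).max(2).astype(float)
        dk=np.median(g[m]); b=(m&(g>dk+45)).astype(np.uint8); k,l,s,ce=cv2.connectedComponentsWithStats(b); px[c]=ce[1+np.argmax(s[1:,4])]
    q,e=cross(px["scene"],px["side"]); L=T.inv().apply(q-o["position"]); print(round(o["time"],2),"ball dish-frame mm x,y,z",np.round(1000*np.array([-L[1]-.105,L[2],q[2]-o["position"][2]+.023]),1),"res",round(e*1000,1),px)
for i in range(int(sys.argv[1])): run(i)
E
python3 b.py 4; python3 c.py 11
```

```text
27.9 ball dish-frame mm x,y,z [14.8 -4.8 27.5] res 2.5 {'scene': array([171.5       , 218.67241379]), 'side': array([279.24050633, 247.48101266])}
28.0 ball dish-frame mm x,y,z [14.9 -4.8 27.6] res 2.5 {'scene': array([171.46774194, 218.66129032]), 'side': array([279.24050633, 247.48101266])}
28.1 ball dish-frame mm x,y,z [14.9 -4.8 27.7] res 2.6 {'scene': array([171.44067797, 218.62711864]), 'side': array([279.24050633, 247.48101266])}
28.2 ball dish-frame mm x,y,z [14.7 -4.8 27.6] res 2.6 {'scene': array([171.51724138, 218.62068966]), 'side': array([279.20512821, 247.47435897])}
t 28.3 pos [ 0.5761 -0.0463  0.1269] F [-0.34 -0.62 -3.53] M [ 0.26  -0.097  0.039] w 0.0152 q [-0.27  0.59  1.64 -0.    0.91 -0.19]
turn(tool) [-0.0004  0.0009  0.0004]
shift cm: tool now [ 0.39 -0.41 -0.25] tool after turn [ 0.39 -0.41 -0.25]
scene dish plane slope dx,dy [ 0.002 -0.005  0.015] 898 bowl n 912
 ball px 67 mean tool-frame 0.0146 -0.0002 0.0402 px [171.3 218.8]
side dish plane slope dx,dy [ 0.008 -0.008  0.017] 731 bowl n 761
 ball px 67 mean tool-frame 0.0222 -0.0048 0.0439 px [279.4 247. ]
```

```bash
cat > b2.py <<'E'
from h import *
def ana(ps,ds,pos,q):
    T=R.from_quat(q); px={};cx={}
    for c in("scene","side"):
        p,d=ps[c],ds[c]; P=cloud(c,d); L=T.inv().apply((P.reshape(-1,3)-pos)).reshape(P.shape)
        X=-L[...,1]-.105;Y=L[...,2];Z=P[...,2]-pos[2]+.023; rr=np.hypot(X,Y)
        m=(d>0)&(rr<.05)&(Z<.06)&(Z>0); g=cv2.GaussianBlur(p,(3,3),0).max(2).astype(float)
        b=(m&(g>np.median(g[m])+45)).astype(np.uint8); k,l,s,ce=cv2.connectedComponentsWithStats(b); px[c]=ce[1+np.argmax(s[1:,4])]
        r=(d>0)&(Z>.008)&(Z<.05)&(rr<.09)&(abs(Y)<.075); A=r&(abs(X)<.08)  # dish outline by height
        # rim extents: along Y near X=0, along X near Y=+-.03
        ys=Y[A&(abs(X)<.012)]; e=[np.sort(ys)[2],np.sort(ys)[-3]]
        xs=[]
        for y0 in(-.035,.035):
            x=X[r&(abs(Y-y0)<.006)]; xs.append((np.sort(x)[2]+np.sort(x)[-3])/2)
        cx[c]=(np.round(1000*np.mean(xs),1),np.round(500*sum(e),1))
    w,e=cross(px["scene"],px["side"]); L=T.inv().apply(w-pos)
    print("ball mm",np.round(1000*np.array([-L[1]-.105,L[2],w[2]-pos[2]+.023]),1),"res",round(e*1000,1),"dish centre est",cx)
if __name__=="__main__":
  for s in "6 7 8 9 10 11".split():
    a=np.load(f"scene{s}.npz");b=np.load(f"side{s}.npz");w=np.load(f"wrist{s}.npz"); print(s,end=" ")
    ana({"scene":a["p"],"side":b["p"]},{"scene":a["d"],"side":b["d"]},w["pos"],w["q"])
E
python3 b2.py
```

```text
6 ball mm [-0.4  2.  30.8] res 3.4 dish centre est {'scene': (np.float64(-0.7), np.float64(-0.4)), 'side': (np.float64(0.8), np.float64(1.3))}
7 ball mm [ 0.4  0.7 31. ] res 2.8 dish centre est {'scene': (np.float64(-0.3), np.float64(-1.3)), 'side': (np.float64(1.0), np.float64(-0.9))}
8 ball mm [ 4.1  2.1 29.3] res 3.0 dish centre est {'scene': (np.float64(-0.5), np.float64(-0.2)), 'side': (np.float64(0.8), np.float64(2.0))}
9 ball mm [ 4.2 -0.4 30.6] res 3.1 dish centre est {'scene': (np.float64(-1.5), np.float64(0.7)), 'side': (np.float64(-3.1), np.float64(2.1))}
10 ball mm [16.6 -3.3 28.6] res 1.0 dish centre est {'scene': (np.float64(-2.2), np.float64(1.5)), 'side': (np.float64(-1.4), np.float64(3.0))}
11 ball mm [14.9 -4.8 27.7] res 2.6 dish centre est {'scene': (np.float64(-1.2), np.float64(1.4)), 'side': (np.float64(-1.5), np.float64(2.9))}
```

```bash
cat > lv.py <<'E'
from h import *; import sys
def lv(ps,ds,pos,q):
    T=R.from_quat(q)
    for c in ps:
        P=cloud(c,ds[c]); L=T.inv().apply((P.reshape(-1,3)-pos)).reshape(P.shape)
        X=-L[...,1]-.105;Y=L[...,2];Z=P[...,2]-pos[2]+.023; rr=np.hypot(X,Y); th=np.arctan2(Y,X)
        m=(ds[c]>0)&(rr<.056)&(rr>.036)&(Z<.03)&(Z>.002)
        A=np.c_[X[m],Y[m],rr[m],np.ones(m.sum())]; k=np.linalg.lstsq(A,Z[m],rcond=None)[0]
        z=[np.median(Z[m&(abs(np.angle(np.exp(1j*(th-t))))<.5)])*1000 for t in(0,np.pi/2,np.pi,-np.pi/2)]
        print(c,"tilt x,y, cone",k[:3].round(4),"n",m.sum(),"z at lip,+y,handle,-y",np.round(z,1))
if __name__=="__main__":
  for s in sys.argv[1:]:
    a=np.load(f"scene{s}.npz");b=np.load(f"side{s}.npz");w=np.load(f"wrist{s}.npz"); print(s)
    lv({"scene":a["p"],"side":b["p"]},{"scene":a["d"],"side":b["d"]},w["pos"],w["q"])
E
python3 c.py 12 >/dev/null; python3 lv.py 6 7 8 9 11 12; python3 - <<'E'
from h import *
A=np.load("scene12.npz")["p"][190:240,140:210];B=np.load("side12.npz")["p"][215:275,245:315]
o=np.zeros((400,800,3),np.uint8); a=cv2.resize(A,(400,286),interpolation=3);b=cv2.resize(B,(400,343),interpolation=3);o[:286,:400]=a;o[:343,400:]=b
cv2.imwrite("pics/z12.png",cv2.convertScaleAbs(o,alpha=1.8))
E
```

```text
6
scene tilt x,y, cone [-0.0004  0.0032  0.185 ] n 514 z at lip,+y,handle,-y [14.7 15.  15.  14.9]
side tilt x,y, cone [-1.100e-02 -1.000e-04  1.765e-01] n 333 z at lip,+y,handle,-y [16.8 16.7 17.3 16.8]
7
scene tilt x,y, cone [-0.0053  0.0046  0.1725] n 597 z at lip,+y,handle,-y [15.6 16.  15.8 15.3]
side tilt x,y, cone [-0.0067 -0.0008  0.2106] n 406 z at lip,+y,handle,-y [16.9 17.7 17.6 17.1]
8
scene tilt x,y, cone [-0.0037  0.0009  0.1796] n 747 z at lip,+y,handle,-y [14.9 14.9 15.5 14.9]
side tilt x,y, cone [-0.0061 -0.0089  0.163 ] n 424 z at lip,+y,handle,-y [16.9 16.3 17.1 16.9]
9
scene tilt x,y, cone [-0.0027  0.0024  0.1698] n 655 z at lip,+y,handle,-y [14.9 14.7 14.9 14.5]
side tilt x,y, cone [0.0003 0.0011 0.1754] n 473 z at lip,+y,handle,-y [16.1 16.6 16.6 16.4]
11
scene tilt x,y, cone [ 0.001  -0.0043  0.1772] n 685 z at lip,+y,handle,-y [15.1 15.  15.4 15.8]
side tilt x,y, cone [ 0.006  -0.0083  0.1996] n 551 z at lip,+y,handle,-y [17.  16.7 16.2 17.6]
12
scene tilt x,y, cone [ 0.0011 -0.0034  0.1862] n 700 z at lip,+y,handle,-y [15.2 15.3 15.6 15.6]
side tilt x,y, cone [ 0.0031 -0.0059  0.1568] n 552 z at lip,+y,handle,-y [17.  16.3 17.  17.3]
```

View pics/z12.png

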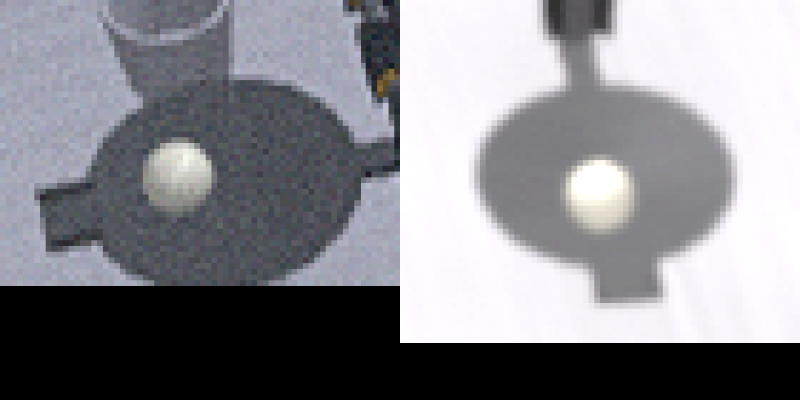

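>>> arm_command:
  plan:
    - [0,0,0,0,0.008,-0.025,0]
    - [0,0,0,0,0,0,0]
    - [0,0,0,0,-0.016,0.05,0]
    - [0,0,0,0,0,0,0]
    - [0,0,0,0,0.008,-0.025,0]
    - [0,0,0,0,0,0,0]

```text
time: 29.35
position: [0.5765, -0.0456, 0.127]
tool_rot: [0.026, 0.707, -0.029, 0.707]
ft_force: [0.6, 0.4, -3.3]
grip_width: 0.0154
```

```bash
python3 b.py 3; python3 c.py 13 | head -3; python3 lv.py 13
```

```text
29.35 ball dish-frame mm x,y,z [16.  -4.9 27.9] res 2.8 {'scene': array([171.36206897, 218.60344828]), 'side': array([279.37804878, 247.51219512])}
29.45 ball dish-frame mm x,y,z [16.3 -4.9 28.3] res 2.4 {'scene': array([171.11666667, 218.6       ]), 'side': array([279.3, 247.5])}
29.55 ball dish-frame mm x,y,z [16.5 -4.8 28.5] res 2.4 {'scene': array([170.93650794, 218.6031746 ]), 'side': array([279.33333333, 247.55555556])}
t 29.65 pos [ 0.5762 -0.0461  0.1269] F [-0.28 -0.2  -3.02] M [ 0.24  -0.119  0.052] w 0.0156 q [-0.27  0.59  1.64 -0.    0.91 -0.19]
turn(tool) [-0.0002 -0.0001  0.0034]
shift cm: tool now [ 0.4  -0.43 -0.26] tool after turn [ 0.39 -0.43 -0.26]
13
scene tilt x,y, cone [ 0.0039 -0.005   0.1908] n 685 z at lip,+y,handle,-y [16.  15.5 15.5 16. ]
side tilt x,y, cone [ 0.0078 -0.0104  0.1981] n 546 z at lip,+y,handle,-y [17.6 17.3 16.7 18.4]
```

>>> arm_command:
  plan:
    - [0,0,0,0,0.015,-0.05,0]
    - [0,0,0,0,0,0,0]

```text
time: 30.05
position: [0.5761, -0.0466, 0.127]
tool_rot: [0.009, 0.712, -0.047, 0.7]
ft_force: [1.0, -0.1, -3.0]
grip_width: 0.0156
```

```bash
python3 b.py 3|cut -c1-60;python3 -c "
from h import *
to([.5733,-.0502,.123],-1.6493)"
```

```text
30.05 ball dish-frame mm x,y,z [14.6 -4.6 33.6] res 3.4 {'sc
30.15 ball dish-frame mm x,y,z [15.1 -4.4 33.9] res 3.4 {'sc
30.25 ball dish-frame mm x,y,z [15.2 -4.3 34.1] res 3.3 {'sc
t 30.35 pos [ 0.5758 -0.0474  0.127 ] F [ 0.65  0.56 -3.35] M [ 0.29  -0.106  0.049] w 0.0154 q [-0.25  0.6   1.63 -0.07  0.93 -0.12]
turn(tool) [-0.0028 -0.0156  0.0543]
shift cm: tool now [ 0.42 -0.28 -0.22] tool after turn [ 0.4  -0.3  -0.23]
```

>>> arm_command:
  plan:
    - [0,0,0,0,0.01,-0.04,0]
    - [0,0,0,0,0,0,0]

```text
time: 30.6
position: [0.5757, -0.048, 0.127]
tool_rot: [-0.004, 0.716, -0.062, 0.695]
ft_force: [0.2, 0.1, -3.0]
grip_width: 0.0158
```

```bash
python3 b.py 3|cut -c1-60
```

```text
30.6 ball dish-frame mm x,y,z [14.9 -4.2 39.1] res 3.2 {'sce
30.7 ball dish-frame mm x,y,z [15.  -4.1 39.3] res 3.0 {'sce
30.8 ball dish-frame mm x,y,z [14.9 -4.2 38.9] res 3.1 {'sce
```

>>> arm_command:
  plan:
    - [0,0,0,0,0.01,-0.03,0]
    - [0,0,0,0,0,0,0]

```text
time: 31.15
position: [0.5756, -0.0487, 0.1271]
tool_rot: [-0.014, 0.72, -0.074, 0.69]
ft_force: [0.2, -0.1, -2.6]
grip_width: 0.0156
```

```bash
python3 b.py 4|cut -c1-60
```

```text
31.15 ball dish-frame mm x,y,z [14.9 -4.2 42.9] res 3.2 {'sc
31.25 ball dish-frame mm x,y,z [14.7 -3.8 43. ] res 3.0 {'sc
31.35 ball dish-frame mm x,y,z [15.1 -3.9 43.2] res 3.1 {'sc
31.45 ball dish-frame mm x,y,z [14.8 -3.8 43.1] res 3.2 {'sc
```

>>> arm_command:
  plan:
    - [0,0,0,0,0.01,-0.04,0]
    - [0,0,0,0,0,0,0]

```text
time: 31.8
position: [0.5753, -0.0495, 0.1273]
tool_rot: [-0.028, 0.723, -0.088, 0.685]
ft_force: [0.1, -0.0, -2.7]
grip_width: 0.0153
```

```bash
python3 b.py 3|cut -c1-60; python3 c.py 14 |head -3; python3 lv.py 14
```

```text
31.8 ball dish-frame mm x,y,z [15.3 -3.9 47.3] res 3.6 {'sce
31.9 ball dish-frame mm x,y,z [15.6 -3.8 47.2] res 3.5 {'sce
32.0 ball dish-frame mm x,y,z [14.7 -3.7 46.7] res 3.3 {'sce
t 32.1 pos [ 0.5752 -0.0502  0.1274] F [ 0.91  0.35 -3.05] M [ 0.377 -0.213 -0.037] w 0.0157 q [-0.19  0.61  1.6  -0.21  0.96  0.02]
turn(tool) [-0.0081 -0.0466  0.1668]
shift cm: tool now [ 0.44  0.06 -0.16] tool after turn [ 0.44 -0.02 -0.19]
14
scene tilt x,y, cone [ 0.1215 -0.0327  0.1323] n 284 z at lip,+y,handle,-y [ nan 28.7 25.  28.8]
side tilt x,y, cone [ 0.1015 -0.024   0.1258] n 159 z at lip,+y,handle,-y [ nan 28.9 27.3  nan]
  return _methods._mean(a, axis=axis, dtype=dtype,
  ret = ret.dtype.type(ret / rcount)
```

```bash
python3 - <<'E'
from h import *
A=np.load("scene14.npz")["p"][180:250,135:225];B=np.load("side14.npz")["p"][205:275,240:320]
o=np.zeros((350,850,3),np.uint8)[:, :800]; o[:311,:400]=cv2.resize(A,(400,311),interpolation=3);o[:350,400:]=cv2.resize(B,(400,350),interpolation=3)
cv2.imwrite("pics/z14.png",cv2.convertScaleAbs(o,alpha=1.8))
w=np.load("wrist14.npz"); T=R.from_quat(w["q"])
for s in("7","11","14"):
    w=np.load(f"wrist{s}.npz");T=R.from_quat(w["q"]); px={}
    for c in("scene","side"):
        f=np.load(f"{c}{s}.npz");d=f["d"];P=cloud(c,d);L=T.inv().apply((P.reshape(-1,3)-w["pos"])).reshape(P.shape)
        X=-L[...,1]-.105;Y=L[...,2];Z=-L[...,0]+.023;rr=np.hypot(X,Y);g=cv2.GaussianBlur(f["p"],(3,3),0).max(2).astype(float)
        m=(d>0)&(rr<.05)&(Z>0)&(Z<.06);b=m&(g>np.median(g[m])+45)
        # sphere fit on depth, r=16mm
        from scipy.optimize import least_squares
        q=np.c_[X[b],Y[b],Z[b]]; r=least_squares(lambda c:np.linalg.norm(q-c,axis=1)-.016,q.mean(0)-[0,0,.008],loss="soft_l1",f_scale=.001)
        print(s,c,"sphere fit mm",(r.x*1000).round(1),b.sum())
        for a in(-.04,-.03,-.02,-.01,0,.01,.02,.03,.04): 
            k=m&~b&(abs(X-a)<.004)&(abs(Y)>.022)&(abs(Y)<.03); print((np.median(Z[k])*1000).round(1) if k.any() else None,end=" ")
        print()
E
```

```text
7 scene sphere fit mm [ 2.1 -2.6 25.7] 43
16.1 15.5 13.9 12.6 12.1 13.0 13.5 14.9 15.2 
7 side sphere fit mm [ 3.  -3.7 27.3] 59
17.9 17.0 14.5 13.4 13.3 14.3 14.9 16.3 17.5 
11 scene sphere fit mm [17.9 -3.  22.1] 58
15.0 13.8 13.3 12.6 11.4 11.2 13.4 13.0 15.3 
11 side sphere fit mm [17.4 -2.9 23.5] 79
17.1 16.0 15.2 13.6 13.5 13.6 15.2 16.2 16.6 
14 scene sphere fit mm [16.4 -2.9 21.8] 63
15.4 14.0 12.0 12.7 11.9 12.2 13.1 14.9 15.5 
14 side sphere fit mm [16.3 -1.  23.6] 81
17.7 16.5 14.5 13.6 13.5 13.8 15.0 15.3 17.1
```

View pics/z14.png

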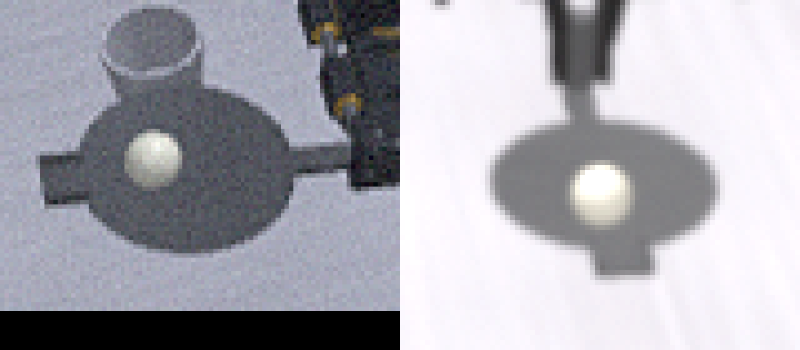

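```bash
python3 - <<'E'
from h import *
for s in("6","7","9","14"):
    w=np.load(f"wrist{s}.npz");T=R.from_quat(w["q"])
    for c in("scene","side"):
        f=np.load(f"{c}{s}.npz");d=f["d"];P=cloud(c,d);L=T.inv().apply((P.reshape(-1,3)-w["pos"])).reshape(P.shape)
        X=-L[...,1]-.105;Y=L[...,2];Z=-L[...,0]+.023
        for y0 in(-.03,-.01,.0,.01,.03):
            print(s,c,y0,[int(round(1000*np.median(Z[k]))) if (k:=(d>0)&(abs(X-a)<.004)&(abs(Y-y0)<.004)&(Z>-.03)&(Z<.07)).any() else None for a in np.arange(-.06,.085,.01)])
E
```

```text
6 scene -0.03 [None, 19, 16, 15, 13, 12, 13, 13, 13, -12, 13, -13, -14, -14, -13]
6 scene -0.01 [18, 16, 14, 13, 11, 10, 36, 28, 10, 13, 0, 2, -12, -9, -12]
6 scene 0.0 [16, 15, 14, 13, None, 36, 41, 32, 13, 12, 14, 16, 17, 2, 17]
6 scene 0.01 [17, 16, 14, 15, None, None, 35, 28, 11, 14, 13, 14, 16, 17, 16]
6 scene 0.03 [None, 18, 14, 15, 14, 12, 12, 14, 13, 14, 15, 16, -13, -13, -15]
6 side -0.03 [-12, -10, -9, -10, -12, -11, -11, 3, -8, 3, 4, -10, -10, -12, -14]
6 side -0.01 [-11, 4, 16, 15, 11, 29, 32, 33, 12, 12, 15, -12, -13, 1, -10]
6 side 0.0 [14, -10, 16, 14, 14, 12, 42, 38, 13, 14, 14, 18, -11, 17, -11]
6 side 0.01 [-14, 17, 17, 15, 12, None, 40, None, 18, 13, 13, 17, 21, 19, 20]
6 side 0.03 [None, 20, 19, 17, 16, 14, 18, None, 18, 16, 17, 19, 17, None, None]
7 scene -0.03 [None, 17, 16, 17, 14, 13, 13, 12, 14, 15, 16, 18, None, None, None]
7 scene -0.01 [16, 16, 15, 13, 13, 30, 40, 29, 22, 13, 15, 18, 19, 20, 18]
7 scene 0.0 [15, 16, 15, 14, None, 36, 42, 37, 14, 13, 15, 16, 19, 19, 18]
7 scene 0.01 [17, 16, 16, 14, None, None, 36, 12, 12, 13, 15, 17, 21, 19, 19]
7 scene 0.
[... 1329 characters left out ...]
scene -0.01 [17, 16, 14, 13, 10, 9, 10, 34, 35, 21, 14, 16, 20, 20, 20]
14 scene 0.0 [18, 16, 14, 12, 9, 9, 9, 35, 37, 27, 14, 16, 18, 18, 17]
14 scene 0.01 [17, 16, 15, 12, 10, 9, 10, 25, 26, 15, 15, 16, 20, 19, 20]
14 scene 0.03 [None, 17, 16, 14, 14, 13, 13, 13, 13, 16, 16, 17, None, None, None]
14 side -0.03 [None, 20, 19, 16, 15, 15, 14, 14, 14, 17, 18, 19, None, None, None]
14 side -0.01 [19, 18, 17, 16, 15, None, None, 37, 35, 24, 16, 18, 21, 27, 23]
14 side 0.0 [20, 17, 15, 13, 15, None, None, 38, 38, 27, 18, 18, 20, 21, 20]
14 side 0.01 [19, 17, 14, 14, None, None, None, 33, 27, 24, 17, None, 20, 21, 19]
14 side 0.03 [19, 19, 18, 16, 16, 14, 14, 14, 15, 15, 18, 19, None, None, None]
```

>>> arm_command:
  plan:
    - [0,0.6,0.1,0,0,0,0]
    - [0,0.9,0.2,0,0,0,0]
    - [0,0.7,0.2,0,0,0,0]
    - [0,0,0,0,0,0,0]
    - [0,-2.4,-0.7,0,0,0,0]
    - [0,0,0,0,-0.016,0.055,0]
    - [0,0,0,0,-0.016,0.055,0]
    - [0,0,0,0,-0.014,0.05,0]
    - [0,0,0,0,0,0,0]

```text
time: 33.38
position: [0.5732, -0.05, 0.1274]
tool_rot: [0.028, 0.707, -0.031, 0.706]
ft_force: [0.4, 0.9, -3.1]
grip_width: 0.0154
```

```bash
python3 b.py 3|cut -c1-60; python3 c.py 15 |head -3; python3 lv.py 15
```

```text
33.38 ball dish-frame mm x,y,z [16.9 -0.8 28.7] res 2.3 {'sc
33.48 ball dish-frame mm x,y,z [16.7 -0.8 28.2] res 2.1 {'sc
33.58 ball dish-frame mm x,y,z [16.6 -1.2 28.1] res 3.0 {'sc
t 33.67 pos [ 0.5737 -0.0486  0.1273] F [ 0.1  -0.01 -2.41] M [ 0.221 -0.086  0.011] w 0.0155 q [-0.28  0.59  1.65 -0.    0.91 -0.19]
turn(tool) [-0.0022  0.0005  0.0032]
shift cm: tool now [ 0.43 -0.16 -0.03] tool after turn [ 0.43 -0.16 -0.03]
15
scene tilt x,y, cone [ 0.0057 -0.0013  0.1858] n 700 z at lip,+y,handle,-y [16.2 16.  15.4 15.3]
side tilt x,y, cone [ 0.0078 -0.0104  0.1777] n 545 z at lip,+y,handle,-y [17.8 16.6 17.4 17.6]
```

```bash
cat > sp.py <<'E'
from h import *; import sys
from scipy.optimize import least_squares
for s in sys.argv[1:]:
    w=np.load(f"wrist{s}.npz");T=R.from_quat(w["q"])
    for c in("scene","side"):
        f=np.load(f"{c}{s}.npz");d=f["d"];P=cloud(c,d);L=T.inv().apply((P.reshape(-1,3)-w["pos"])).reshape(P.shape)
        X=-L[...,1]-.105;Y=L[...,2];Z=-L[...,0]+.023;rr=np.hypot(X,Y)
        m=(d>0)&(rr<.05)&(Z>.0)&(Z<.06)
        A=np.c_[rr[m],np.ones(m.sum())]; fl=(d>0)&(rr<.03)&(rr>.02)&(Z>.006)&(Z<.021)
        b=m&(Z>.022); q=np.c_[X[b],Y[b],Z[b]]
        r=least_squares(lambda c:np.linalg.norm(q-c,axis=1)-.016,q.mean(0)-[0,0,.008],loss="soft_l1",f_scale=.001)
        print(s,c,"sphere",(r.x*1000).round(1),"n",b.sum(),"floor r20-30",(np.median(Z[fl])*1000).round(1),"apex-floor",((r.x[2]+.016-np.median(Z[fl]))*1000).round(1),"maxZ",(np.sort(Z[b])[-3]*1000).round(1))
E
python3 sp.py 6 7 8 9 10 11 13 14 15
```

```text
6 scene sphere [ 0.7 -1.4 25.5] n 87 floor r20-30 11.6 apex-floor 29.9 maxZ 42.5
6 side sphere [ 1.6 -2.5 27.4] n 73 floor r20-30 13.8 apex-floor 29.6 maxZ 43.2
7 scene sphere [ 2.1 -2.3 25.7] n 107 floor r20-30 12.4 apex-floor 29.2 maxZ 42.3
7 side sphere [ 2.9 -2.4 27.5] n 88 floor r20-30 13.8 apex-floor 29.7 maxZ 44.1
8 scene sphere [ 7.   0.3 25.3] n 130 floor r20-30 11.8 apex-floor 29.6 maxZ 42.0
8 side sphere [ 7.2 -0.7 27.1] n 92 floor r20-30 13.3 apex-floor 29.8 maxZ 44.4
9 scene sphere [ 7.   0.3 25.1] n 113 floor r20-30 11.6 apex-floor 29.5 maxZ 42.0
9 side sphere [ 6.1  0.4 27.3] n 102 floor r20-30 13.6 apex-floor 29.8 maxZ 44.1
10 scene sphere [19.3 -2.  21.9] n 110 floor r20-30 11.7 apex-floor 26.2 maxZ 38.7
10 side sphere [16.3 -1.  23.5] n 98 floor r20-30 13.3 apex-floor 26.2 maxZ 39.5
11 scene sphere [17.3 -3.5 22. ] n 112 floor r20-30 11.9 apex-floor 26.1 maxZ 39.4
11 side sphere [17.4 -2.8 23.6] n 99 floor r20-30 13.7 apex-floor 25.9 maxZ 42.2
13 scene sphere [18.7 -3.3 21.8] n 117 floor r20-30 11.7 apex-floor 26.0 maxZ 39.1
13 side sphere [18.  -3.3 24.3] n 100 floor r20-30 13.2 apex-floor 27.1 maxZ 41.5
14 scene sphere [16.7 -2.3 21.8] n 118 floor r20-30 11.2 apex-floor 26.6 maxZ 39.2
14 side sphere [16.3 -1.1 23.5] n 97 floor r20-30 13.8 apex-floor 25.8 maxZ 40.1
15 scene sphere [18.7  0.4 22.7] n 112 floor r20-30 11.5 apex-floor 27.2 maxZ 40.1
15 side sphere [18.4  1.3 23.7] n 102 floor r20-30 13.4 apex-floor 26.2 maxZ 40.6
```

>>> arm_command:
  plan:
    - [0,0.5,0,0,0,0,0]
    - [0,0.9,0,0,0,-0.02,0]
    - [0,1.2,0,0,0,-0.02,0]
    - [0,1.4,0,0,0,-0.02,0]
    - [0,1.2,0,0,0,-0.02,0]
    - [0,0.9,0,0,0,-0.02,0]
    - [0,0.4,0,0,0,0,0]
    - [0,0,0,0,0,0,0]
    - [0,0,0,0,0,0,0]

```text
time: 34.95
position: [0.5795, 0.0201, 0.1242]
tool_rot: [-0.008, 0.706, -0.066, 0.705]
ft_force: [0.3, 0.4, -2.8]
grip_width: 0.0153
```

>>> arm_command:
  plan:
    - [0.4,-4.2,0,0,0,0,0]
    - [0.2,-2.6,0,0,0,0,0]
    - [0.1,-1.2,0,0,0,0.02,0]
    - [0,-0.2,0,0,0,0.03,0]
    - [0,0,0,0,0,0.03,0]
    - [0,0,0,0,0,0.02,0]

```text
time: 35.7
position: [0.5726, -0.0678, 0.1263]
tool_rot: [0.029, 0.706, -0.031, 0.707]
ft_force: [-0.3, 0.1, -3.0]
grip_width: 0.0158
```

```bash
python3 c.py 16 |head -3; python3 sp.py 16;python3 b.py 1|cut -c1-60
```

```text
t 35.7 pos [ 0.5726 -0.0678  0.1263] F [-0.27  0.09 -2.98] M [ 0.218 -0.129  0.034] w 0.0158 q [-0.31  0.59  1.65 -0.    0.9  -0.23]
turn(tool) [-0.006   0.0026  0.0021]
shift cm: tool now [ 0.33  1.77 -0.08] tool after turn [ 0.33  1.76 -0.07]
16 scene sphere [ 11.  -14.4  22.2] n 109 floor r20-30 11.7 apex-floor 26.5 maxZ 39.2
16 side sphere [ 11.  -13.5  24.2] n 105 floor r20-30 13.3 apex-floor 26.9 maxZ 41.3
35.85 ball dish-frame mm x,y,z [  8.8 -15.7  27.9] res 2.2 {
```

>>> arm_command:
  plan:
    - [0,0.4,0.5,0,0,0,0]
    - [0,0.6,1.1,0,0.02,-0.01,0]
    - [0,0.8,1.4,0,0.02,-0.012,0]
    - [0,0.9,1.6,0,0.02,-0.012,0]
    - [0,0.8,1.4,0,0.02,-0.012,0]
    - [0,0.6,1,0,0.01,-0.004,0]
    - [0,0.3,0.5,0,0,0,0]
    - [0,0,0,0,0,0,0]
    - [0,0,0,0,0,0,0]

```text
time: 37.08
position: [0.6546, -0.0228, 0.121]
tool_rot: [0.01, 0.738, -0.046, 0.673]
ft_force: [-0.2, -0.8, -2.5]
grip_width: 0.0154
```

```bash
python3 c.py 17 |head -3; python3 sp.py 17
```

```text
t 37.08 pos [ 0.6546 -0.0228  0.121 ] F [-0.24 -0.75 -2.52] M [ 0.288 -0.18  -0.031] w 0.0154 q [-0.18  0.72  1.36 -0.07  1.14 -0.07]
turn(tool) [ 0.     -0.0896  0.0541]
shift cm: tool now [ 0.69 -3.36 -7.86] tool after turn [-0.2  -3.37 -7.88]
17 scene sphere [17.   7.3 21.7] n 131 floor r20-30 11.5 apex-floor 26.2 maxZ 39.1
17 side sphere [15.8 13.  24.2] n 91 floor r20-30 14.0 apex-floor 26.2 maxZ 40.6
```

>>> arm_command:
  plan:
    - [0,0.4,-0.5,0,-0.02,0.03,0]
    - [0,0.6,-1,0,-0.03,0.03,0]
    - [0,0.8,-1.3,0,-0.03,0.03,0]
    - [0,0.9,-1.4,0,-0.01,0.03,0]
    - [0,0.8,-1.3,0,0,0,0]
    - [0,0.7,-1.1,0,0,0,0]
    - [0,0.5,-0.8,0,0,0,0]
    - [0,0.3,-0.4,0,0,0,0]
    - [0,0,0,0,0,0,0]
    - [0,0,0,0,0,0,0]
    - [0,0,0,0,0,0,0]
    - [0,0,0,0,0,0,0]

```text
time: 38.72
position: [0.5771, 0.0341, 0.1261]
tool_rot: [0.055, 0.702, -0.005, 0.71]
ft_force: [-0.6, 0.1, -3.5]
grip_width: 0.0154
```

```bash
python3 c.py 18 |head -3; python3 sp.py 18
```

```text
t 38.73 pos [0.5771 0.0341 0.1261] F [-0.57  0.13 -3.46] M [ 0.175 -0.09   0.023] w 0.0154 q [-0.17  0.59  1.65  0.09  0.9  -0.15]
turn(tool) [-0.0057  0.0086 -0.0712]
shift cm: tool now [-0.29 -8.43  0.33] tool after turn [ 0.31 -8.43  0.29]
18 scene sphere [19.3 -3.6 22.3] n 103 floor r20-30 11.4 apex-floor 26.9 maxZ 38.7
18 side sphere [19.  -2.6 24.1] n 95 floor r20-30 13.0 apex-floor 27.1 maxZ 40.6
```

>>> arm_command:
  plan:
    - [0,-4.9,-1,0,0.008,-0.07,0]
    - [0.1,-2.9,-0.5,0,0,-0.06,0]
    - [0.1,-1.3,-0.2,0,0,0,0]
    - [0,-0.3,0,0,0,0.03,0]
    - [0,0,0,0,0,0.03,0]
    - [0,0,0,0,0,0,0]

```text
time: 39.62
position: [0.5525, -0.0601, 0.1217]
tool_rot: [0.031, 0.706, -0.029, 0.707]
ft_force: [-0.4, -0.1, -2.6]
grip_width: 0.0158
```

```bash
python3 c.py 19 |head -3; python3 sp.py 19
```

```text
t 39.62 pos [ 0.5525 -0.0601  0.1217] F [-0.41 -0.11 -2.65] M [ 0.209 -0.116  0.004] w 0.0158 q [-0.31  0.57  1.7   0.01  0.87 -0.23]
turn(tool) [-0.006   0.0019 -0.0037]
shift cm: tool now [-0.12  1.16  1.99] tool after turn [-0.13  1.15  2.  ]
19 scene sphere [19.  -3.  22.2] n 106 floor r20-30 11.4 apex-floor 26.8 maxZ 39.6
19 side sphere [17.9 -2.8 23.9] n 104 floor r20-30 13.6 apex-floor 26.3 maxZ 40.9
```

>>> arm_command:
  plan:
    - [0,0.8,0,0,0,0,0]
    - [0,1.6,0,0,0,0,0]
    - [0,2.4,0,0,0,0,0]
    - [0,3.2,0,0,0,0,0]
    - [0,4,0,0,0,0,0]
    - [0,4.5,0,0,0,0,0]
    - [0,-0.4,0,0,0,0,0]
    - [0,0,0,0,0,0,0]
    - [0,0,0,0,0,0,0]

```text
time: 40.9
position: [0.5652, 0.1146, 0.1223]
tool_rot: [0.029, 0.706, -0.026, 0.708]
ft_force: [0.5, 1.0, -2.7]
grip_width: 0.0152
```

```bash
python3 c.py 20 |head -3; python3 sp.py 20
```

```text
t 40.9 pos [0.5652 0.1146 0.1223] F [ 0.48  1.02 -2.69] M [ 0.193 -0.13   0.027] w 0.0152 q [0.   0.59 1.65 0.01 0.89 0.08]
turn(tool) [ 0.0005  0.0026 -0.0049]
shift cm: tool now [ -0.14 -16.37   2.1 ] tool after turn [ -0.07 -16.37   2.1 ]
20 scene sphere [  6.9 -15.8  21.9] n 97 floor r20-30 11.4 apex-floor 26.4 maxZ 38.9
20 side sphere [  6.3 -15.5  24. ] n 82 floor r20-30 13.2 apex-floor 26.8 maxZ 41.8
```

>>> arm_command:
  plan:
    - [0,-0.3,-0.2,0,0,0,0]
    - [0,-0.6,-0.4,0,0,0,0]
    - [0,-0.9,-0.6,0,0,0,0]
    - [0,-1.2,-0.8,0,0,0,0]
    - [0,-1.4,-1,0,0,0,0]
    - [0,-1.4,-1,0,0,0,0]
    - [0,-1.4,-1,0,0,0,0]
    - [0,-1.2,-0.8,0,0,0,0]
    - [0,-0.9,-0.6,0,0,0,0]
    - [0,-0.6,-0.4,0,0,0,0]
    - [0,-0.3,-0.2,0,0,0,0]
    - [0,0,0,0,0,0,0]

```text
time: 42.55
position: [0.4815, 0.0089, 0.1221]
tool_rot: [0.031, 0.705, -0.028, 0.708]
ft_force: [-0.5, -0.4, -3.1]
grip_width: 0.0156
```

```bash
python3 c.py 21 |head -3; python3 sp.py 21
```

```text
t 42.55 pos [0.4815 0.0089 0.1221] F [-0.53 -0.41 -3.13] M [ 0.235 -0.091 -0.001] w 0.0156 q [-0.22  0.5   1.89  0.01  0.76 -0.14]
turn(tool) [-0.0044  0.0029 -0.0043]
shift cm: tool now [-0.08 -5.13  9.64] tool after turn [-0.09 -5.17  9.61]
21 scene sphere [  8.7 -16.6  21.7] n 86 floor r20-30 11.4 apex-floor 26.4 maxZ 38.5
21 side sphere [  8.4 -16.   23.6] n 103 floor r20-30 13.0 apex-floor 26.6 maxZ 40.6
```

>>> arm_command:
  plan:
    - [0,0.3,0.8,0,0,0,0]
    - [0,0.6,1.6,0,0,0,0]
    - [0,0.8,2.4,0,0,0,0]
    - [0,1.1,3.1,0,0,0,0]
    - [0,1.4,3.9,0,0,0,0]
    - [0,1.7,4.6,0,0,0,0]
    - [0,-0.2,-0.5,0,0,0,0]
    - [0,0,0,0,0,0,0]

```text
time: 43.7
position: [0.6532, 0.0583, 0.1211]
tool_rot: [0.03, 0.705, -0.026, 0.708]
ft_force: [-1.0, 0.3, -2.6]
grip_width: 0.0154
```

```bash
python3 c.py 22 |head -3; python3 sp.py 22
```

```text
t 43.7 pos [0.6532 0.0583 0.1211] F [-1.03  0.27 -2.56] M [ 0.226 -0.091 -0.01 ] w 0.0154 q [-0.08  0.68  1.44  0.01  1.01 -0.01]
turn(tool) [-0.0008  0.0047 -0.0055]
shift cm: tool now [ -0.29 -11.45  -7.11] tool after turn [ -0.19 -11.44  -7.12]
22 scene sphere [ 3.8 10.9 24.3] n 120 floor r20-30 11.2 apex-floor 29.0 maxZ 41.6
22 side sphere [ 5.  16.2 24.9] n 90 floor r20-30 13.9 apex-floor 27.1 maxZ 42.6
```

```bash
python3 c.py 23 |head -1; python3 sp.py 23
```

```text
t 43.85 pos [0.6537 0.0577 0.1219] F [-0.82  0.02 -2.86] M [ 0.136 -0.07   0.03 ] w 0.0157 q [-0.08  0.68  1.44  0.01  1.01 -0.01]
23 scene sphere [ 5.9 19.4 21.7] n 116 floor r20-30 11.1 apex-floor 26.6 maxZ 38.3
23 side sphere [ 5.  20.6 24.1] n 84 floor r20-30 13.5 apex-floor 26.6 maxZ 41.4
```

>>> arm_command:
  plan:
    - [0,0.1,-0.8,0,0,0,0]
    - [0,0.3,-1.6,0,0,0,0]
    - [0,0.4,-2.3,0,0,0,0]
    - [0,0.5,-3,0,0,0,0]
    - [0,0.65,-3.7,0,0,0,0]
    - [0,0.75,-4.3,0,0,0,0]
    - [0,-0.1,0.5,0,0,0,0]
    - [0,0,0,0,0,0,0]

```text
time: 45.0
position: [0.4951, 0.0962, 0.1231]
tool_rot: [0.031, 0.704, -0.027, 0.709]
ft_force: [0.4, 0.6, -2.6]
grip_width: 0.0159
```

```bash
python3 c.py 24 |head -3; python3 sp.py 24
```

```text
t 45.0 pos [0.4951 0.0962 0.1231] F [ 0.39  0.57 -2.64] M [ 0.269 -0.13  -0.05 ] w 0.0159 q [-0.03  0.52  1.83  0.01  0.78  0.04]
turn(tool) [-0.0038  0.0068 -0.0053]
shift cm: tool now [ -0.   -13.95   9.  ] tool after turn [ 1.000e-02 -1.398e+01  8.940e+00]
24 scene sphere [ 7.1  3.4 25.5] n 100 floor r20-30 12.2 apex-floor 29.3 maxZ 42.4
24 side sphere [ 7.1  2.9 27.1] n 96 floor r20-30 13.9 apex-floor 29.2 maxZ 44.7
```

>>> arm_command:
  plan:
    - [0,-0.08,0.05,0,0,0,0]
    - [0,-0.17,0.11,0,0,0,0]
    - [0,-0.25,0.16,0,0,-0.001,0]
    - [0,-0.34,0.22,0,0.001,-0.001,0]
    - [0,-0.42,0.27,0,0.001,-0.001,0]
    - [0,-0.42,0.27,0,0.001,-0.001,0]
    - [0,-0.42,0.27,0,0.001,-0.001,0]
    - [0,-0.42,0.27,0,0,-0.001,0]
    - [0,-0.42,0.27,0,0,0,0]
    - [0,-0.42,0.27,0,0,0,0]
    - [0,-0.42,0.27,0,0,0,0]
    - [0,-0.42,0.27,0,0,0,0]

```text
time: 46.65
position: [0.5211, 0.0484, 0.1222]
tool_rot: [0.029, 0.706, -0.03, 0.707]
ft_force: [-0.3, -0.3, -2.7]
grip_width: 0.0159
```

>>> arm_command:
  plan:
    - [0,-0.42,0.27,0,0,0,0]
    - [0,-0.42,0.27,0,0,0,0]
    - [0,-0.42,0.27,0,0,0,0]
    - [0,-0.42,0.27,0,0,0,0]
    - [0,-0.42,0.27,0,0,0,0]
    - [0,-0.42,0.27,0,0,0,0]
    - [0,-0.42,0.27,0,0,0,0]
    - [0,-0.38,0.24,0,0,0,0]
    - [0,-0.3,0.2,0,0,0,0]
    - [0,-0.2,0.13,0,0,0,0]
    - [0,-0.1,0.07,0,0,0,0]
    - [0,-0.03,0.02,0,0,0,0]

```text
time: 48.15
position: [0.5447, 0.0037, 0.1222]
tool_rot: [0.029, 0.706, -0.03, 0.707]
ft_force: [-0.2, -0.2, -3.1]
grip_width: 0.0154
```

```bash
python3 c.py 25 |head -3; python3 sp.py 25
```

```text
t 48.15 pos [0.5447 0.0037 0.1222] F [-0.2  -0.21 -3.14] M [ 0.266 -0.149 -0.053] w 0.0154 q [-0.2   0.56  1.73 -0.    0.85 -0.11]
turn(tool) [-0.0055  0.0006  0.0009]
shift cm: tool now [-0.08 -5.14  3.31] tool after turn [-0.08 -5.15  3.28]
25 scene sphere [16.4 -8.5 21.7] n 100 floor r20-30 11.4 apex-floor 26.3 maxZ 39.0
25 side sphere [16.4 -7.5 24.1] n 101 floor r20-30 13.6 apex-floor 26.5 maxZ 41.0
```

>>> arm_command:
  plan:
    - [0,-0.2,-0.4,-0.002,-0.03,0,0]
    - [0,-0.4,-0.8,-0.002,-0.03,0,0]
    - [0,-0.6,-1.2,0,0,0,0]
    - [0,-0.6,-1.6,0,0,0,0]
    - [0,-0.6,-1.8,0,0,0,0]
    - [0,-0.6,-1.8,0,0,0,0]
    - [0,-0.6,-1.6,0,0,0,0]
    - [0,-0.5,-1.3,0,0,0,0]
    - [0,-0.4,-1,0,0,0,0]
    - [0,-0.2,-0.6,0,0.02,0,0]
    - [0,0,-0.2,0,0.02,0,0]
    - [0,0,0,0,0.02,0,0]

```text
time: 49.8
position: [0.4144, -0.0354, 0.1159]
tool_rot: [0.027, 0.707, -0.029, 0.706]
ft_force: [0.2, -0.5, -3.3]
grip_width: 0.0159
```

```bash
python3 c.py 26 |head -3; python3 sp.py 26
```

```text
t 49.8 pos [ 0.4144 -0.0354  0.1159] F [ 0.18 -0.49 -3.27] M [ 0.227 -0.113  0.047] w 0.0159 q [-0.35  0.45  2.05 -0.    0.64 -0.27]
turn(tool) [-0.0008 -0.0006  0.002 ]
shift cm: tool now [-0.72 -0.22 15.96] tool after turn [-0.71 -0.23 15.96]
26 scene sphere [ 11.  -15.6  21.7] n 89 floor r20-30 11.6 apex-floor 26.1 maxZ 38.4
26 side sphere [ 11.2 -14.6  24.4] n 106 floor r20-30 13.1 apex-floor 27.3 maxZ 40.7
```

>>> arm_command:
  plan:
    - [0,-0.15,0,0,0,0,0]
    - [-0.1,-0.4,0,0,0,0,0]
    - [-0.1,-0.7,0,0,0,0,0]
    - [-0.1,-0.9,0,0,0,0,0]
    - [-0.1,-1,0,0,0,0,0]
    - [-0.1,-1,0,0,0,0,0]
    - [-0.1,-1,0,0,0,0,0]
    - [-0.1,-0.9,0,0,0,0,0]
    - [0,-0.7,0,0,0,0,0]
    - [0,-0.5,0,0,0,0,0]
    - [0,-0.2,0,0,0,0,0]
    - [0,0,0,0,0,0,0]

```text
time: 51.45
position: [0.4085, -0.1154, 0.1234]
tool_rot: [0.027, 0.706, -0.029, 0.707]
ft_force: [-0.1, 0.1, -3.0]
grip_width: 0.0152
```

```bash
python3 c.py 27 |head -3; python3 sp.py 27
```

```text
t 51.45 pos [ 0.4085 -0.1154  0.1234] F [-0.09  0.14 -3.01] M [ 0.235 -0.128  0.007] w 0.0152 q [-0.54  0.44  2.02 -0.    0.68 -0.46]
turn(tool) [-0.001   0.0009  0.002 ]
shift cm: tool now [ 0.04  7.81 15.91] tool after turn [ 0.04  7.79 15.92]
27 scene sphere [ 12.8 -13.5  21.7] n 95 floor r20-30 11.5 apex-floor 26.2 maxZ 37.9
27 side sphere [ 12.  -12.8  23.8] n 119 floor r20-30 13.0 apex-floor 26.9 maxZ 41.5
```

>>> arm_command:
  plan:
    - [0,0.19,0.35,0,0,0.002,0]
    - [0,0.42,0.8,0,0,0,0]
    - [0,0.75,1.4,0,0,0,0]
    - [0,1.13,2.1,0,0,0,0]
    - [0,1.45,2.7,0,0,0,0]
    - [0,1.75,3.3,0,0,0,0]
    - [0,2.05,3.9,0,0,0,0]
    - [0,-0.23,-0.45,0,0.002,0,0]
    - [0,0,0,0,0.001,0,0]

```text
time: 52.72
position: [0.5658, -0.0443, 0.123]
tool_rot: [0.027, 0.706, -0.027, 0.707]
ft_force: [-0.0, 0.2, -3.3]
grip_width: 0.0158
```

```bash
python3 c.py 28 |head -3; python3 sp.py 28
```

```text
t 52.73 pos [ 0.5658 -0.0443  0.123 ] F [-0.04  0.19 -3.35] M [ 0.346 -0.063  0.019] w 0.0158 q [-0.28  0.58  1.67  0.    0.89 -0.2 ]
turn(tool) [ 0.0024  0.0014 -0.0008]
shift cm: tool now [-0.   -0.53  0.8 ] tool after turn [-0.   -0.53  0.8 ]
28 scene sphere [11.6 15.  21.3] n 110 floor r20-30 11.1 apex-floor 26.2 maxZ 38.1
28 side sphere [13.2 18.8 23.9] n 98 floor r20-30 13.0 apex-floor 26.8 maxZ 40.6
```

>>> arm_command:
  plan:
    - [-0.1,0.1,0.4,0,0.03,0,0]
    - [-0.1,0,0.9,0,0.03,0,0]
    - [-0.1,0,1.4,0,0,0,0]
    - [-0.1,-0.1,1.8,0,0,0,0]
    - [-0.1,-0.1,2.1,0,0,0,0]
    - [-0.1,-0.1,2.1,0,0,0,0]
    - [0,-0.1,2,0,0,0,0]
    - [0,-0.1,1.6,0,0,0,0]
    - [0,-0.1,1.2,0,-0.01,0,0]
    - [0,0,0.8,0,-0.02,0,0]
    - [0,0,0.3,0,-0.02,0,0]
    - [0,0,0,0,-0.01,0,0]

```text
time: 54.38
position: [0.711, -0.0653, 0.1192]
tool_rot: [0.031, 0.706, -0.029, 0.706]
ft_force: [-0.6, 0.8, -2.8]
grip_width: 0.0153
```

```bash
python3 c.py 29 |head -3; python3 sp.py 29
```

```text
t 54.38 pos [ 0.711  -0.0653  0.1192] F [-0.61  0.76 -2.79] M [ 0.263 -0.078 -0.031] w 0.0153 q [-0.25  0.76  1.27  0.    1.11 -0.16]
turn(tool) [-0.0068 -0.0001 -0.0028]
shift cm: tool now [ -0.38   0.33 -13.85] tool after turn [ -0.38   0.42 -13.85]
29 scene sphere [10.4 18.8 22.1] n 139 floor r20-30 11.5 apex-floor 26.6 maxZ 40.3
29 side sphere [10.  19.1 24.4] n 99 floor r20-30 13.6 apex-floor 26.7 maxZ 42.2
```

>>> arm_command:
  plan:
    - [-0.1,0.25,-0.55,-0.006,0,-0.002,0]
    - [-0.1,0.6,-1.26,0,0,0,0]
    - [-0.1,0.92,-2,0,0,0,0]
    - [0,1.26,-2.7,0,0,0,0]
    - [0,1.58,-3.4,0,0,0,0]
    - [0,1.85,-4,0,0,0,0]
    - [0,-0.2,0.45,0,0.002,-0.001,0]
    - [0,0,0,0,0,0,0]

```text
time: 55.52
position: [0.5718, 0.0132, 0.1245]
tool_rot: [0.027, 0.708, -0.027, 0.705]
ft_force: [0.5, 0.5, -1.3]
grip_width: 0.0157
```

```bash
python3 c.py 30 |head -3; python3 sp.py 30
```

```text
t 55.52 pos [0.5718 0.0132 0.1245] F [ 0.45  0.52 -1.34] M [ 0.068 -0.141  0.047] w 0.0157 q [-0.17  0.59  1.65 -0.    0.9  -0.09]
turn(tool) [ 0.0011 -0.0044 -0.0001]
shift cm: tool now [ 0.14 -6.31  0.64] tool after turn [ 0.15 -6.31  0.65]
30 scene sphere [19.9  8.3 23.8] n 113 floor r20-30 12.2 apex-floor 27.5 maxZ 41.7
30 side sphere [16.3  7.3 24. ] n 97 floor r20-30 13.6 apex-floor 26.4 maxZ 41.0
```

>>> arm_command:
  plan:
    - [0,-0.2,0,0,-0.002,0,0]
    - [0,-0.4,0.05,0,-0.002,0,0]
    - [0,-0.6,0.1,0,0,0,0]
    - [0,-0.7,0.1,0,0,0,0]
    - [0,-0.8,0.1,0,0,0,0]
    - [0,-0.8,0.1,0,0,0,0]
    - [0,-0.8,0.1,0,0,0,0]
    - [0,-0.7,0.1,0,0,0,0]
    - [0,-0.5,0.05,0,0,0,0]
    - [0.1,-0.3,0,0,0,0,0]
    - [0,-0.1,0,0,0,0,0]
    - [0,0,0,0,0,0,0]

```text
time: 57.18
position: [0.575, -0.0522, 0.1223]
tool_rot: [0.029, 0.707, -0.028, 0.706]
ft_force: [0.2, -0.8, -3.2]
grip_width: 0.0154
```

```bash
python3 c.py 31 |head -3; python3 sp.py 31; python3 lv.py 31
```

```text
t 57.17 pos [ 0.575  -0.0522  0.1223] F [ 0.18 -0.82 -3.17] M [ 0.271 -0.096  0.051] w 0.0154 q [-0.28  0.6   1.64 -0.    0.9  -0.2 ]
turn(tool) [-0.0019 -0.0016 -0.0003]
shift cm: tool now [-0.07  0.19 -0.19] tool after turn [-0.07  0.19 -0.19]
31 scene sphere [19.2  4.6 22. ] n 113 floor r20-30 11.7 apex-floor 26.3 maxZ 39.9
31 side sphere [19.1  4.8 23.4] n 106 floor r20-30 13.4 apex-floor 26.1 maxZ 40.4
31
scene tilt x,y, cone [-0.0035 -0.0075  0.1776] n 707 z at lip,+y,handle,-y [15.2 14.7 15.  15.4]
side tilt x,y, cone [ 0.0015 -0.01    0.1739] n 557 z at lip,+y,handle,-y [16.9 16.6 16.3 17.4]
```

>>> arm_command:
  plan:
    - [-0.05,0.15,-0.15,-0.002,0,0,0]
    - [0,0,0,0,0,0,0]
    - [0,0,0,0,0,0,0]
    - [0,0,0,0,0,0,0]

```text
time: 57.82
position: [0.5735, -0.0499, 0.123]
tool_rot: [0.027, 0.707, -0.027, 0.706]
ft_force: [0.1, -0.7, -2.8]
grip_width: 0.0153
```

```bash
python3 -c "
from h import *
from rig import workorder
to([.5733,-.0502,.123],-1.6493)
print(workorder.hand_in())"
```

```text
t 57.83 pos [ 0.5735 -0.0499  0.123 ] F [ 0.07 -0.69 -2.78] M [ 0.26  -0.161  0.047] w 0.0153 q [-0.28  0.59  1.65  0.    0.9  -0.2 ]
turn(tool) [ 0.0012 -0.0015 -0.0004]
shift cm: tool now [-0.   -0.03 -0.02] tool after turn [-0.   -0.03 -0.02]
the job is handed in; nothing more can be done
None
```

I handed the job in at 57.8 s, but **the ball is not centred in the dish**, so I don't expect that part to pass. The rest was done in the order asked.

**Gauge:** I pushed the cap down until the foot met the ball. The foot touched at a slide of about 0.030. The total push settled near 9.5 N after a 12.7 N peak, so about 4–5 N of it was on the ball. The cap then sprang fully up, and the camera pictures confirmed it.

**Dish:** I gripped the post with 60 N, drew the dish out sideways and turned it. It ended held still:
- **Position:** by the arm's own reading, the grip is within 1 mm of the pose I worked out. In that pose the underside is 10 cm up and the lip 10 cm from the sealer's front edge.
- **Aim:** the heading is within about 0.002 rad of square to the sealer. The sealer's middle is itself uncertain: the two cameras differed by about 6 mm along the front edge and 4 mm in depth.
- **Level:** the camera depth readings put the dish level to about 0.01 rad.

**Ball:**
- **What went wrong:** it shifted about 4 mm during the turn, then rolled off the flat middle when I stopped the last approach. In my last check it lay about 17 mm from the centre on the lip side, and about 3–4 mm lower than when centred.
- **Recentring attempts:** I tilted the dish lip-up to about 0.17 rad and made several deliberate jerks. One brought the ball back onto the flat, but it rolled off again on the way back to the final position. These attempts broke the "keep it level and centred" instruction for about half the run. I never touched the ball with the arm.

I did not go near the spatula. The arm and dish passed above the cup and jar, about 1 cm over the jar by my estimate, and the force readings showed no contact. I did not view a final picture to confirm that either of them stayed put.

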